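# Mount the dental cast that stands behind the bottles

## Robot

A 7-joint arm with a two-finger parallel gripper is mounted at the origin on the work surface. World frame = base frame: x ahead of the robot, y to its left, z up, the work surface at z = 0. Lengths are in m, angles in rad, forces in N, time in s.
With the tool pointing down it reaches from about 0.425 to 0.875 m from the base axis. Payload 8.4 kg.
Tool frame: the origin (TCP) lies midway between the tips of the shut fingers; the grasp point (between the pads) lies 19 mm behind it; z points along the fingers, y is the line along which they close (so a half turn about z gives the same grasp; the last joint's range is limited). The gripper opens to 87 mm and grips with 3 to 60 N. Pads are 19 mm wide; open, the fingers measure 117 mm over their backs; the gripper's body (75 mm by 190 mm) begins 51 mm behind the grasp point.
Start: joints at [1.223, 0.333, 0.04, 1.465, -0.013, 1.343, -0.059], TCP at [0.16, -0.63, 0.223] pointing down, gripper open.
Joint ranges: [-2.58, 2.58], [-0.38, 2.09], [-1.3, 1.39], [0.25, 2.4], [-1.5, 4.64], [0.08, 2.09], [-2.65, 2.65]. Speed limits (rad/s): [2.22, 2.22, 2.79, 2.79, 3.14, 3.14, 3.14].

## Interface

Orientations are given as a unit quaternion [x, y, z, w].
In Python, from bench import robot gives the robot as it stands. The module is installed in compiled form; this text tells all that it offers.
- The arm moves only by the shell command python3 -m creep 'ROWS' [FORCE]. ROWS is a JSON object whose one key "steps" holds a list of rows, each a list of 7 numbers: the shift along the tool's x, y, z in units of 50 mm (1.0 is 50 mm), then the turn, a rotation vector about the tool's x, y, z in units of 6 degrees (1.0 is 6 degrees), then the finger opening in mm, from 0 to 87. In form: {"steps": [[tx, ty, tz, wx, wy, wz, grip], ...]}. A call has 1 to 5 rows; each row shifts and turns the commanded pose from where the row before left it, along the tool's axes as they then stand; what a row does not reach is not made up. A row lasts 1/10 s, in which the tool goes at most 50 mm and 8.59 degrees, less where a joint would pass 70% of its speed; a pose out of reach is approached as far as the arm can. A call is refused whole if a number of a shift passes 1 or a number of a turn 1, either way. A call with a gripper value outside its range is refused whole. The fingers move at their own pace and stop on an object; FORCE is the grip in N (left out, the last holds). Time passes only in rows, so rows that do not move let the fingers close. It gives the time, the measured TCP pose, the force, the opening and the grip force at its end, in the units of the state.
- robot.observe(): the state, without advancing time (a new reading comes with each control period).
- robot.snapshot(name): name is "side" or "top" or "wrist"; returns the picture (384x512x3 uint8, red, green, blue); there is no depth.
- robot.camera_params(name): a dict with "K" (3x3 intrinsics, pixels), "dist_coeffs" ([k1, k2, p1, p2, k3] as OpenCV has them; the pictures are not rectified), "rvec" (rotation vector, rad) and "tvec" (3), from world to camera coordinates, as OpenCV has them. Camera axes: x right, y down, z forward; pixel columns grow to the right and rows downward; lengths in m; the calibration is good to about 2 mm. A picture is of the moment at which its call begins: read the wrist's pose just before it. camera_params takes no time and is no camera call; for the wrist camera it gives the pose at the moment of the call.
- robot.sign_off(): hands the job in; it is judged then, once.
The state is a dict: "clock": time; "qpos": joint angles; "qvel": joint speeds; "joint_efforts": joint torques, N m; "eef_pos": TCP position; "eef_rot": TCP orientation; "contact_force": force on the tool from outside, world axes, zero at the start; "moment": the same for the moment, N m; "width": opening from 0.0 (shut) to 1.0 (fully open); "grip_force": force on a finger pad.
Only numpy, scipy, OpenCV 4.12 (cv2) and the standard library are available. Lean on these libraries where they do the work, as an engineer would, in place of code of your own. Each camera call takes 0.05 s, during which the arm holds its last target. There are 200 camera calls.

## Task

First stand all three containers (spray can, amber bottle, square bottle) upright on the empty steel tray, then take out the dental cast they hem in and seat it flat, centred and square on the articulator's lower mounting plate, front teeth towards the incisal table, away from the hinge. Only then put each container back upright on the very spot where it stood at the start. Set everything down gently, tip nothing over, and leave the wax tin and powder jar in the organiser where they are.

Things in the scene. Friction and masses are not known exactly. Their poses are not given: they have to be found in the camera images.
- cast: Lower dental cast, 190 g, 49 mm tall: tan stone on a white mount (lowest 14 mm, 56 mm across). From above a D 60 mm wide (y), 56 long (x) with a horseshoe of teeth; round edge = front. Origin: underside, below the tip of the round; +x runs from front teeth to flat back. Round's centre at x=30 mm. Grip the parallel sides, 60 mm apart, x=30 to 56, z=14 to 34 mm. Containers 8 mm from 3 sides.
- spray_can: Round white spray can with a wide grey cap nearly as wide as the can, loose, about 140 g: diameter 45 mm (straight up to 82 mm), 103 mm tall. Origin at the centre of its underside, z up.
- amber_bottle: Round amber glass bottle with a paper label and a narrow black cap (25 mm), loose, about 180 g: diameter 43 mm (straight up to 80 mm), 103 mm tall. Origin at the centre of its underside, z up.
- square_bottle: Square white plastic bottle with a narrow white cap (28 mm), loose, about 150 g: 42 x 42 mm (flat sides up to 80 mm, across x and y), 102 mm tall. Origin at the centre of its underside, z up.
- wax_tin: Low round aluminium tin, diameter 45 mm, 19 mm tall, in the front left corner of the organiser, loose; stays where it is. Origin at the centre of its underside.
- powder_jar: Small glass jar with a white lid, diameter 36 mm, 30 mm tall, in the front right corner of the organiser, loose; stays where it is. Origin at the centre of its underside.
- organiser: Fixed shallow grey plastic tray, 145 (x) x 205 (y) mm, floor 4 mm thick, rim 12 mm, back wall (+x side, away from the robot) 45 mm high. Origin at the centre of its underside. The containers stand in it at about (29, 60), (29, -60) and (-31, 0) mm in its frame, which one where changes; the cast between them has its round's centre at (29, 0), front towards the robot.
- tray: Fixed empty steel tray, 160 (x) x 180 (y) mm, floor 4 mm thick, rim 10 mm high and 3 mm wide: the side area for the containers. Origin at the centre of its underside. It lies to the left or to the right of the organiser, the articulator on the other side.
- articulator: Fixed dental articulator, swung open. Origin on the bench below the centre of the lower mounting plate, a dark steel disc of 66 mm diameter, top 30 mm above the bench. +x points to the hinge (x=92 mm; the upper part rises to 215 mm, all beyond x=60); the front with the small round incisal table is at x=-58. Mounted, the cast's x axis lies along this x and its origin at (-30, 0, 30) mm.
Not all that is in view belongs to the job. Of the things that look like the cast, the larger one is meant. Leave any red look-alike of the amber_bottle alone.

How it is judged:
By the outcome, as a careful person would: the job done as asked, in the order asked, and still so for the second after the job is handed in, with the robot touching nothing.
It also fails if it takes over 147 s, if anything falls off the work surface, if the arm or the gripper's body presses on something with over 40 N, if the wrist force passes 120 N, or if a joint passes its speed limit or range.

## Working session

There is one attempt and no reset: what is moved stays moved. The work goes in short steps, Python scripts to look and compute and a shell command to move; the robot and the scene stay as the last step left them, time stands still between calls to the robot, and variables do not carry over. Pictures are saved under pics/ and viewed, at most 14 in all, crops included, and the job is handed in when it is done.

```bash
mkdir -p pics
python3 - <<'E'
from bench import robot
import cv2
s=robot.observe();print(s)
for n in("top","side"):
    im=robot.snapshot(n);cv2.imwrite(f"pics/{n}0.png",im[:,:,::-1])
    p=robot.camera_params(n);print(n,p)
E
```

```text
{'clock': 0.0, 'qpos': array([ 1.22284951,  0.33390835,  0.03990458,  1.46624954, -0.01339747,
        1.34328926, -0.05848713]), 'qvel': array([-5.78211733e-04, -5.42806128e-04, -1.05149946e-03, -4.49327163e-04,
       -1.62033125e-04,  5.09543563e-06,  6.11450488e-04]), 'joint_efforts': array([-7.73996344e-04, -6.56352139e+01,  1.33426096e+00, -4.03801918e+01,
       -6.00220473e-02,  4.47874214e-02,  1.66521131e-04]), 'eef_pos': array([ 0.15986387, -0.62956477,  0.22167198]), 'eef_rot': array([ 9.92277301e-01,  1.24036801e-01, -1.58018179e-04, -7.78263863e-04]), 'contact_force': array([ 0.31020988, -0.73775751, -0.21262075]), 'moment': array([ 0.01743415, -0.00748831,  0.02097029]), 'grip_force': 0.0, 'width': 1.0032855118097952}
top {'K': array([[441.45608283,   0.        , 254.53231553],
       [  0.        , 441.45608283, 189.34555006],
       [  0.        ,   0.        ,   1.        ]]), 'dist_coeffs': array([0.04074689, 0.        , 0.        , 0.        , 0.        ]), 'rvec': array([ 2.1021985 , -2.15971213,  0.20562596]), 'tvec': array([0.00431977, 0.54157354, 0.91840033])}
side {'K': array([[498.33213667,   0.        , 251.10845245],
       [  0.        , 498.33213667, 193.02485308],
       [  0.        ,   0.        ,   1.        ]]), 'dist_coeffs': array([0.0017749, 0.       , 0.       , 0.       , 0.       ]), 'rvec': array([ 0.19400066, -2.67071261,  1.53540615]), 'tvec': array([0.55790976, 0.09283576, 1.22820893])}
```

View pics/top0.png

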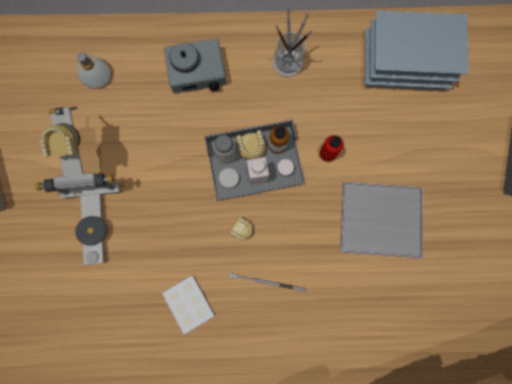

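View pics/side0.png

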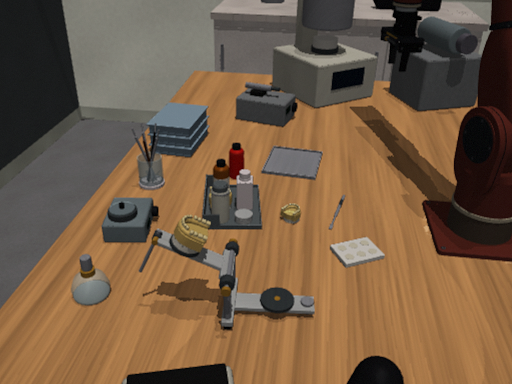

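```bash
cat > h.py <<'E'
import numpy as np, cv2
from bench import robot
from scipy.spatial.transform import Rotation as R
def proj(P,p):
    return cv2.projectPoints(np.float64(P).reshape(-1,3),p["rvec"],p["tvec"],p["K"],p["dist_coeffs"])[0].reshape(-1,2)
def ray(uv,p,z):
    n=cv2.undistortPoints(np.float64(uv).reshape(-1,1,2),p["K"],p["dist_coeffs"]).reshape(-1,2)
    M=cv2.Rodrigues(np.float64(p["rvec"]))[0];C=-M.T@np.ravel(p["tvec"])
    d=np.c_[n,np.ones(len(n))]@M
    return C+d*((z-C[2])/d[:,2])[:,None]
def go(x,y,z,yaw,s=None):
    """rows needed: total turn (6deg units), then shift in tool axes AFTER the turn, 50mm units. yaw deg of tool x"""
    s=s or robot.observe(); r=R.from_quat(s["eef_rot"])
    t=R.from_euler("z",yaw,degrees=True)*R.from_quat([1,0,0,0])
    w=np.degrees((r.inv()*t).as_rotvec())/6
    d=t.inv().apply(np.array([x,y,z])-s["eef_pos"])/.05
    print("turn",w.round(3),"shift",d.round(3),"pos",s["eef_pos"].round(4),"clk",round(s["clock"],2))
def snap(n,tag):
    p=robot.camera_params(n);im=robot.snapshot(n)[:,:,::-1].copy();cv2.imwrite(f"pics/{tag}.png",im);return im,p
E
python3 - <<'E'
from h import *
p=robot.camera_params("top")
for n,uv,z in[("org corners TL TR BR BL(rim)",[(206,133),(295,121),(302,187),(217,199)],.012),("tray",[(343,183),(423,185),(421,257),(341,248)],.01),("plate",[(91,231)],.03),("inc",[(93,257)],.03),("caps can,amber,sq",[(223,141),(281,130),(258,163)],.103),("cast",[(252,144)],.05),("decoy",[(242,229)],.03)]:
    print(n,ray(uv,p,z)[:,:2].round(3).tolist())
im=cv2.imread("pics/top0.png")
a=cv2.resize(im[110:270,30:440],None,fx=1.95,fy=1.95,interpolation=cv2.INTER_CUBIC)
cv2.imwrite("pics/topc.png",a)
w=robot.camera_params("wrist");s=robot.observe();M=cv2.Rodrigues(w["rvec"])[0]
C=-M.T@w["tvec"];r=R.from_quat(s["eef_rot"]);print("wristcam in tool",r.inv().apply(C-s["eef_pos"]),"axis",r.inv().apply(M[2]),w["K"],w["dist_coeffs"])
E
```

```text
org corners TL TR BR BL(rim) [[0.685, 0.098], [0.709, -0.11], [0.551, -0.119], [0.528, 0.075]]
tray [[0.558, -0.214], [0.549, -0.395], [0.387, -0.375], [0.411, -0.2]]
plate [[0.462, 0.348]]
inc [[0.406, 0.342]]
caps can,amber,sq [[0.637, 0.054], [0.658, -0.069], [0.587, -0.018]]
cast [[0.644, -0.007]]
decoy [[0.457, 0.019]]
wristcam in tool [ 0.08100493  0.0008351  -0.16212743] axis [-2.94732571e-01  1.66797024e-04  9.55579763e-01] [[335.20662664   0.         257.4068236 ]
 [  0.         335.20662664 191.66508738]
 [  0.           0.           1.        ]] [-0.08496598  0.          0.          0.          0.        ]
```

View pics/topc.png

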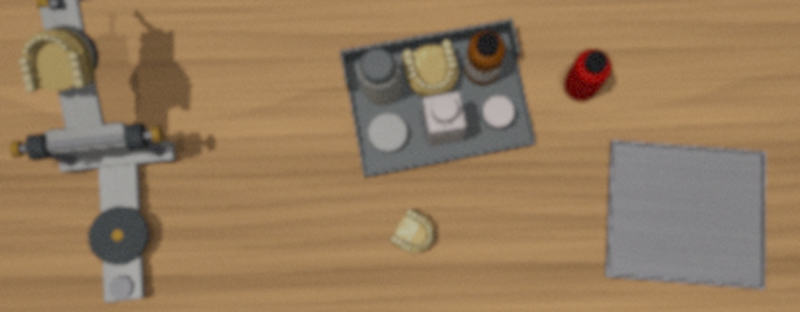

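Run:
```python
from h import *
go(.505,-.295,.23,6.7)
```

```text
turn [-0.013  0.002  1.258] shift [ 7.635 -5.841 -0.165] pos [ 0.1599 -0.6296  0.2218] clk 0.1
```

```bash
python3 -m creep '{"steps":[[0,0,0,0,0,0.63,87],[0,0,0,0,0,0.63,87],[0.38,-0.29,0,0,0,0,87],[0.76,-0.58,0,0,0,0,87],[0.76,-0.58,0,0,0,0,87]]}'
python3 -m creep '{"steps":[[0.76,-0.58,0,0,0,0,87],[0.76,-0.58,0,0,0,0,87],[0.76,-0.58,0,0,0,0,87],[0.76,-0.58,0,0,0,0,87],[0.76,-0.58,0,0,0,0,87]]}'
python3 -m creep '{"steps":[[0.76,-0.58,0,0,0,0,87],[0.76,-0.58,0,0,0,0,87],[0.38,-0.29,0,0,0,0,87],[0,0,0,0,0,0,87],[0,0,0,0,0,0,87]]}'
python3 - <<'E'
from h import *
go(.505,-.295,.23,6.7)
snap("wrist","w_tray")
go(.645,-.015,.23,6.7)
E
```

```text
clock: 0.6
eef_pos: [0.246, -0.5459, 0.2219]
eef_rot: [0.998, 0.057, -0.0, -0.0]
contact_force: [1.3, -0.6, 0.6]
width: 0.998
grip_force: 0.0
clock: 1.1
eef_pos: [0.4187, -0.3791, 0.2224]
eef_rot: [0.998, 0.058, -0.0, -0.0]
contact_force: [0.3, -0.5, -0.1]
width: 1.0
grip_force: 0.0
clock: 1.6
eef_pos: [0.5035, -0.2975, 0.2221]
eef_rot: [0.998, 0.059, -0.001, -0.0]
contact_force: [-0.5, -1.0, -0.4]
width: 1.0
grip_force: 0.0
turn [-0.003  0.009  0.008] shift [ 0.036 -0.046 -0.159] pos [ 0.5035 -0.2975  0.2221] clk 1.6
turn [ 0.    0.01 -0.01] shift [ 3.485 -5.3   -0.156] pos [ 0.5028 -0.2985  0.2222] clk 1.65
```

```bash
python3 -m creep '{"steps":[[0.22,-0.33,0,0,0,0,87],[0.44,-0.66,-0.04,0,0,0,87],[0.44,-0.66,-0.04,0,0,0,87],[0.44,-0.66,-0.04,0,0,0,87],[0.44,-0.66,-0.04,0,0,0,87]]}' | head -2
python3 -m creep '{"steps":[[0.44,-0.66,0,0,0,0,87],[0.44,-0.66,0,0,0,0,87],[0.44,-0.66,0,0,0,0,87],[0.22,-0.33,0,0,0,0,87],[0,0,0,0,0,0,87]]}' | head -2
python3 -m creep '{"steps":[[0,0,0,0,0,0,87],[0,0,0,0,0,0,87]]}' | head -2
python3 - <<'E'
from h import *
im,p=snap("wrist","w_org")
go(.645,-.015,.23,6.7)
a=cv2.imread("pics/w_tray.png")
cv2.imwrite("pics/w2.png",np.vstack([cv2.resize(a,(400,300)),cv2.resize(im,(400,300))]))
cv2.imwrite("pics/w_orgb.png",cv2.resize(im,(800,600)))
np.savez("w_org.npz",**p)
E
```

```text
clock: 2.15
eef_pos: [0.5844, -0.1394, 0.2307]
clock: 2.65
eef_pos: [0.648, -0.0127, 0.2301]
clock: 2.85
eef_pos: [0.6473, -0.0177, 0.2305]
turn [ 0.01   0.003 -0.031] shift [-0.04  -0.056  0.012] pos [ 0.6473 -0.0175  0.2306] clk 2.9
```

View pics/w_orgb.png

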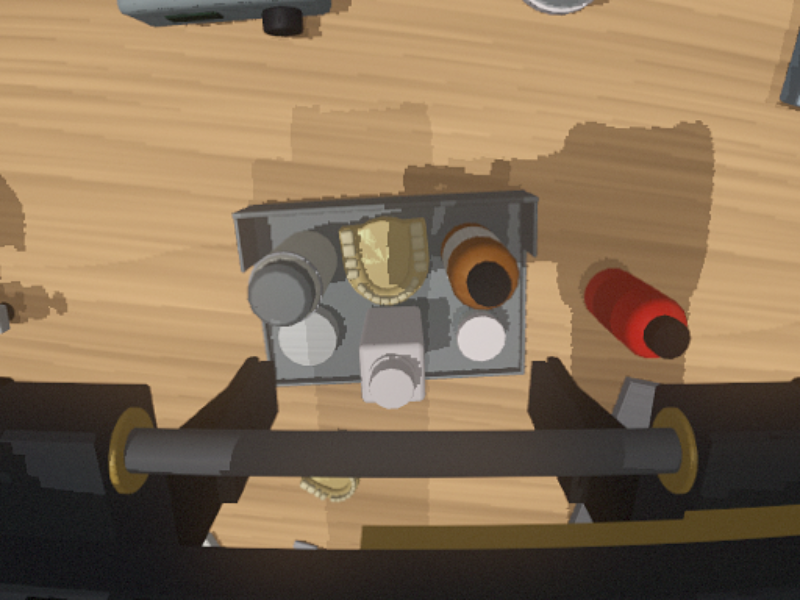

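View pics/w_tray.png

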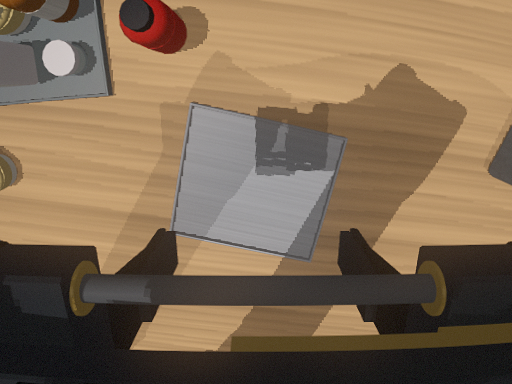

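Run:
```python
from h import *
p=dict(np.load("w_org.npz"));k=1.5625
def w(uv,z): return ray(np.float64(uv)/k,p,z)[:,:2]
fl=w([(276,384),(525,373)],.012); bk=w([(236,213),(537,194)],.045)
c=[]
for e in(fl,bk):
    d=e[0]-e[1];print("edge",e.round(4).tolist(),"len",np.linalg.norm(d).round(4),"yaw",np.degrees(np.arctan2(-d[0],d[1])).round(2))
print("depth",np.linalg.norm(fl.mean(0)-bk.mean(0)).round(4))
O=(fl.mean(0)+bk.mean(0))/2
d=(fl[0]-fl[1])+(bk[0]-bk[1]);y=np.arctan2(-d[0],d[1]);print("org",O.round(4),np.degrees(y))
Rm=np.array([[np.cos(y),-np.sin(y)],[np.sin(y),np.cos(y)]])
for n,uv,z in[("can",(280,293),.107),("amber",(489,284),.107),("sq",(392,385),.106),("tin",(307,337),.023),("jar",(482,338),.034)]:
    q=w([uv],z)[0];print(n,q.round(4),"in org",((q-O)@Rm*1000).round(1))
# cast mask
im=cv2.imread("pics/w_org.png");hsv=cv2.cvtColor(im,cv2.COLOR_BGR2HSV)
m=np.zeros(im.shape[:2],np.uint8);m[132:200,212:280]=cv2.inRange(hsv,(15,60,60),(35,255,255))[132:200,212:280]
m=cv2.morphologyEx(m,cv2.MORPH_OPEN,np.ones((3,3)))
ct=max(cv2.findContours(m,0,2)[0],key=cv2.contourArea);print("cast bbox",cv2.boundingRect(ct),cv2.contourArea(ct))
for z in(.035,.05):
    q=(ray(ct[:,0],p,z)[:,:2]-O)@Rm*1000;print(z,q.min(0).round(1),q.max(0).round(1))
# tray
a=cv2.imread("pics/w_tray.png")
```

```text
edge [[0.529, 0.07], [0.5611, -0.1278]] len 0.2003 yaw 9.23
edge [[0.669, 0.0952], [0.7038, -0.1021]] len 0.2003 yaw 10.01
depth 0.1436
org [ 0.6157 -0.0162] 9.62120039672576
can [0.6364 0.0501] in org [31.5 61.9]
amber [ 0.6551 -0.0675] in org [ 30.2 -57.2]
sq [ 0.5856 -0.0196] in org [-30.2   1.6]
tin [0.577  0.0456] in org [-27.9  67.4]
jar [ 0.5952 -0.0839] in org [-31.6 -63.4]
cast bbox (218, 138, 57, 54) 2298.0
0.035 [  2.7 -26.4] [62.2 33.9]
0.05 [  7.3 -25.8] [64.3 32. ]
```

Run:
```python
from h import *
p=robot.camera_params("wrist");s=robot.observe()
M=cv2.Rodrigues(p["rvec"])[0];r=R.from_quat(s["eef_rot"]).as_matrix()
A=M@r;b=M@s["eef_pos"]+p["tvec"]   # Xc=A Xt+b
r2=R.from_euler("z",6.7,degrees=True)*R.from_quat([1,0,0,0]);r2=r2.as_matrix();t2=np.array([.5030,-.298,.2222])
q=dict(p);q["rvec"]=cv2.Rodrigues(A@r2.T)[0];q["tvec"]=b-A@r2.T@t2
c=ray([(192,103),(345,138),(311,260),(174,233)],q,.01)[:,:2];t=robot.camera_params("top")
c2=ray([(343.8,182.8),(421.8,186.9),(421.3,257.7),(340.8,251.5)],t,.01)[:,:2]
for k in(c,c2):
    print(k.round(3).tolist(),k.mean(0).round(4));e=np.roll(k,-1,0)-k;print(np.linalg.norm(e,axis=1).round(3),np.degrees(np.arctan2(e[:,1],e[:,0])).round(1))
go(.5856,-.0196,.055,9.3)
```

```text
[[0.561, -0.22], [0.543, -0.393], [0.388, -0.38], [0.405, -0.208]] [ 0.4741 -0.3004]
[0.174 0.156 0.173 0.157] [-96.  175.2  84.4  -4.6]
[[0.559, -0.216], [0.544, -0.392], [0.385, -0.375], [0.403, -0.199]] [ 0.4729 -0.2954]
[0.177 0.16  0.178 0.156] [-94.6 174.   84.2  -6.2]
turn [ 0.01   0.003 -0.464] shift [-1.225 -0.159  3.512] pos [ 0.6473 -0.0175  0.2306] clk 2.9
```

```bash
python3 -m creep '{"steps":[[-0.31,-0.04,0,0,0,-0.23,87],[-0.31,-0.04,0.3,0,0,-0.23,87],[-0.31,-0.04,0.5,0,0,0,87],[-0.31,-0.04,0.5,0,0,0,87],[0,0,0.5,0,0,0,87]]}' | head -2
python3 -m creep '{"steps":[[0,0,0.5,0,0,0,87],[0,0,0.5,0,0,0,87],[0,0,0.4,0,0,0,87],[0,0,0.3,0,0,0,87],[0,0,0,0,0,0,87]]}'
python3 - <<'E'
from h import *
go(.5856,-.0196,.055,9.3);snap("wrist","w_sq")
E
```

```text
clock: 3.4
eef_pos: [0.5835, -0.0181, 0.1403]
clock: 3.9
eef_pos: [0.5837, -0.0172, 0.0537]
eef_rot: [0.997, 0.082, -0.002, -0.0]
contact_force: [0.0, 0.2, -0.1]
width: 0.999
grip_force: 0.0
turn [-0.003  0.031  0.012] shift [ 0.03   0.053 -0.025] pos [ 0.5837 -0.0172  0.0537] clk 3.9
```

View pics/w_sq.png

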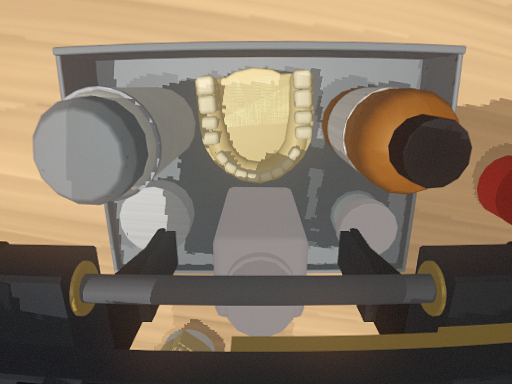

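```bash
python3 -m creep '{"steps":[[0.03,0.03,0,0,0,0,87],[0,0,0,0,0,0,60],[0,0,0,0,0,0,36],[0,0,0,0,0,0,36],[0,0,0,0,0,0,36]]}' 15
python3 -m creep '{"steps":[[0,0,0,0,0,0,36],[0,0,0,0,0,0,36],[0,0,0,0,0,0,36]]}' 15
python3 - <<'E'
from h import *
go(.4387,-.2946,.054,9.3)
E
```

```text
clock: 4.45
eef_pos: [0.587, -0.0173, 0.0558]
eef_rot: [0.997, 0.082, 0.0, 0.0]
contact_force: [0.7, 0.1, -0.7]
width: 0.723
grip_force: 0.0
clock: 4.75
eef_pos: [0.5869, -0.0174, 0.0556]
eef_rot: [0.997, 0.082, 0.0, 0.0]
contact_force: [0.2, 0.1, -0.1]
width: 0.481
grip_force: 14.9
turn [ 0.    -0.     0.026] shift [-3.821  4.993  0.031] pos [ 0.5869 -0.0174  0.0556] clk 4.75
```

Run:
```python
from h import *
a=cv2.imread("pics/w_sq.png");b,p=snap("wrist","w_sq2")
def sh(r):
    y0,y1,x0,x1=r;T=a[y0:y1,x0:x1];m=cv2.matchTemplate(b[y0-12:y1+12,x0-12:x1+12],T,cv2.TM_CCOEFF_NORMED)
    _,v,_,l=cv2.minMaxLoc(m);return l[0]-12,l[1]-12,round(v,3)
for n,r in dict(sq=(185,262,212,310),jar=(190,245,345,400),tin=(185,240,118,170),can=(90,205,35,160),amber=(90,190,330,470),cast=(68,182,195,315)).items():print(n,sh(r))
print(robot.observe()["eef_pos"])
```

```text
sq (-2, 4, 0.856)
jar (1, 8, 0.45)
tin (3, 5, 0.666)
can (2, 8, 0.919)
amber (-4, 8, 0.929)
cast (-1, 6, 0.911)
[ 0.58692335 -0.01732117  0.05555159]
```

```bash
python3 -m creep '{"steps":[[0,0,-0.2,0,0,0,36],[0,0,-0.4,0,0,0,36],[0,0,-0.4,0,0,0,36],[0,0,-0.4,0,0,0,36],[-0.2,0.25,0,0,0,0,36]]}'
python3 -m creep '{"steps":[[-0.4,0.5,0,0,0,0,36],[-0.5,0.7,0,0,0,0,36],[-0.6,0.8,0,0,0,0,36],[-0.6,0.8,0,0,0,0,36],[-0.6,0.8,0,0,0,0,36]]}' |head -2
python3 -m creep '{"steps":[[-0.5,0.7,0,0,0,0,36],[-0.3,0.34,0,0,0,0,36],[-0.12,0.1,0,0,0,0,36],[0,0,0.4,0,0,0,36],[0,0,0.4,0,0,0,36]]}' |head -2
python3 -m creep '{"steps":[[0,0,0.3,0,0,0,36],[0,0,0.15,0,0,0,36],[0,0,0.08,0,0,0,36],[0,0,0.03,0,0,0,36],[0,0,0,0,0,0,36]]}'
python3 -m creep '{"steps":[[0,0,0.02,0,0,0,36],[0,0,0,0,0,0,36]]}'
```

```text
clock: 5.3
eef_pos: [0.5813, -0.0292, 0.1289]
eef_rot: [0.996, 0.084, 0.003, -0.0]
contact_force: [0.7, -0.8, -1.6]
width: 0.481
grip_force: 14.9
clock: 5.8
eef_pos: [0.473, -0.2333, 0.125]
clock: 6.3
eef_pos: [0.4393, -0.2947, 0.0851]
clock: 6.8
eef_pos: [0.4398, -0.2948, 0.058]
eef_rot: [0.997, 0.083, 0.0, 0.0]
contact_force: [-0.3, 0.3, -0.9]
width: 0.482
grip_force: 14.9
clock: 7.0
eef_pos: [0.4397, -0.295, 0.057]
eef_rot: [0.997, 0.082, 0.0, 0.0]
contact_force: [0.8, 0.4, -1.2]
width: 0.479
grip_force: 14.9
```

```bash
python3 -m creep '{"steps":[[0,0,0.01,0,0,0,36],[0,0,0.01,0,0,0,36],[0,0,0,0,0,0,36],[0,0,0,0,0,0,36]]}'
python3 -m creep '{"steps":[[0,0,0.01,0,0,0,36],[0,0,0,0,0,0,36],[0,0,0,0,0,0,36]]}'
```

```text
clock: 7.4
eef_pos: [0.4395, -0.2948, 0.0556]
eef_rot: [0.997, 0.082, -0.0, -0.0]
contact_force: [-0.7, 0.1, -2.1]
width: 0.48
grip_force: 14.9
clock: 7.7
eef_pos: [0.4396, -0.2949, 0.0555]
eef_rot: [0.997, 0.082, 0.0, 0.0]
contact_force: [-1.9, 0.7, 5.2]
width: 0.484
grip_force: 14.9
```

```bash
python3 -m creep '{"steps":[[0,0,-0.01,0,0,0,50],[0,0,0,0,0,0,70],[0,0,0,0,0,0,87],[0,0,0,0,0,0,87],[0,0,-0.3,0,0,0,87]]}'
python3 -m creep '{"steps":[[0,0,-0.6,0,0,0,87],[0,0,-0.6,0,0,0,87],[0,0,-0.5,0,0,0,87],[0,0,0,0,0,0,87]]}'
python3 - <<'E'
from h import *
print(robot.observe()["qpos"].round(2))
go(.6551,-.0675,.155,-80.7)
go(.6551,-.0675,.155,99.3)
snap("wrist","w_rel")
E
```

```text
clock: 8.2
eef_pos: [0.4382, -0.2941, 0.069]
eef_rot: [0.997, 0.082, -0.001, -0.001]
contact_force: [-0.3, -0.0, 0.1]
width: 0.851
grip_force: 0.0
clock: 8.6
eef_pos: [0.4414, -0.2959, 0.1592]
eef_rot: [0.997, 0.082, 0.002, 0.002]
contact_force: [-0.2, -1.0, 0.6]
width: 0.995
grip_force: 0.0
[ 0.73  0.15 -0.24  1.83  0.04  1.16 -0.93]
turn [-3.0000e-03 -6.3000e-02  1.5025e+01] shift [-3.817 -4.957  0.084] pos [ 0.4414 -0.2959  0.1592] clk 8.6
turn [ 6.3000e-02 -3.0000e-03 -1.4975e+01] shift [3.817 4.957 0.084] pos [ 0.4414 -0.2959  0.1592] clk 8.6
```

```bash
for i in 1 2 3; do python3 -m creep '{"steps":[[0,0,0,0,0,-1,87],[0,0,0,0,0,-1,87],[0,0,0,0,0,-1,87],[0,0,0,0,0,-1,87],[0,0,0,0,0,-1,87]]}' |head -2; done
python3 -m creep '{"steps":[[0.19,0.25,0,0,0,0,87],[0.4,0.5,0,0,0,0,87],[0.5,0.7,0,0,0,0,87],[0.5,0.7,0,0,0,0,87],[0.5,0.7,0,0,0,0,87]]}' |head -2
python3 -m creep '{"steps":[[0.5,0.7,0,0,0,0,87],[0.5,0.7,0,0,0,0,87],[0.4,0.4,0,0,0,0,87],[0.2,0.2,0,0,0,0,87],[0.12,0.1,0,0,0,0,87]]}' |head -2
python3 -m creep '{"steps":[[0,0,0,0,0,0,87],[0,0,0,0,0,0,87]]}' |head -3
python3 - <<'E'
from h import *
print(robot.observe()["qpos"].round(2))
go(.6551,-.0675,.055,99.3)
im,p=snap("wrist","w_amb");np.savez("w_amb.npz",**p)
E
```

```text
clock: 9.15
eef_pos: [0.4389, -0.2944, 0.1541]
clock: 9.65
eef_pos: [0.4388, -0.2944, 0.1541]
clock: 10.15
eef_pos: [0.4389, -0.2944, 0.1542]
clock: 10.65
eef_pos: [0.5633, -0.167, 0.1543]
clock: 11.15
eef_pos: [0.6522, -0.0652, 0.1543]
clock: 11.35
eef_pos: [0.6516, -0.0681, 0.1554]
eef_rot: [0.647, 0.762, -0.001, 0.0]
[ 0.41  0.43 -0.49  1.51  0.21  1.25  0.05]
turn [-0.008  0.008  0.009] shift [1.000e-03 7.100e-02 2.007e+00] pos [ 0.6516 -0.0681  0.1554] clk 11.35
```

View pics/w_amb.png

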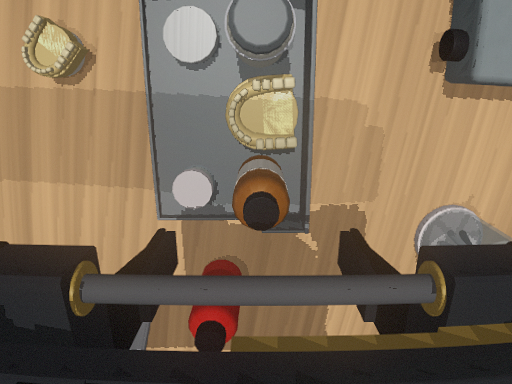

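Run:
```python
from h import *
p=dict(np.load("w_amb.npz"))
print("amber",ray([(261,211)],p,.107)[0].round(4))
print("can base-ish cap",ray([(261,22)],p,.107)[0].round(4))
im=cv2.imread("pics/w_amb.png")
m=np.zeros(im.shape[:2],np.uint8);m[180:235,225:300]=(im.max(2)<60)[180:235,225:300]
ct=max(cv2.findContours(m,0,2)[0],key=cv2.contourArea);print(cv2.minEnclosingCircle(ct),cv2.boundingRect(ct))
```

```text
amber [ 0.6535 -0.066   0.107 ]
can base-ish cap [0.6343 0.0489 0.107 ]
((261.5, 211.0), 19.9061279296875) (243, 192, 36, 39)
```

```bash
python3 -m creep '{"steps":[[0.02,0.05,0.3,0,0,0,75],[0,0,0.5,0,0,0,75],[0,0,0.5,0,0,0,75],[0,0,0.4,0,0,0,75],[0,0,0.3,0,0,0,75]]}' |head -2
python3 -m creep '{"steps":[[0,0,0,0,0,0,75],[0,0,0,0,0,0,36],[0,0,0,0,0,0,36],[0,0,0,0,0,0,36],[0,0,0,0,0,0,36]]}'
python3 -m creep '{"steps":[[0,0,0,0,0,0,36],[0,0,0,0,0,0,36]]}'
python3 - <<'E'
from h import *
im,p=snap("wrist","w_amb2")
go(.5027,-.3591,.055,99.3)
E
```

```text
clock: 11.9
eef_pos: [0.6534, -0.0656, 0.0531]
clock: 12.4
eef_pos: [0.6551, -0.0649, 0.0564]
eef_rot: [0.646, 0.763, 0.0, 0.001]
contact_force: [-0.1, -0.6, 0.5]
width: 0.583
grip_force: 0.0
clock: 12.6
eef_pos: [0.6548, -0.0649, 0.056]
eef_rot: [0.646, 0.763, 0.0, 0.0]
contact_force: [-1.0, -0.2, 2.7]
width: 0.488
grip_force: 14.9
turn [0.004 0.002 0.026] shift [-5.316 -3.953  0.019] pos [ 0.6548 -0.0649  0.056 ] clk 12.65
```

```bash
python3 -m creep '{"steps":[[0,0,-0.2,0,0,0,36],[0,0,-0.5,0,0,0,36],[0,0,-0.6,0,0,0,36],[0,0,-0.6,0,0,0,36],[0,0,-0.5,0,0,0,36]]}'
python3 -m creep '{"steps":[[-0.25,-0.19,0,0,0,0,36],[-0.58,-0.43,0,0,0,0,36],[-0.58,-0.43,0,0,0,0,36],[-0.58,-0.43,0,0,0,0,36],[-0.58,-0.43,0,0,0,0,36]]}' |head -2
python3 -m creep '{"steps":[[-0.58,-0.43,0,0,0,0,36],[-0.58,-0.43,0,0,0,0,36],[-0.58,-0.43,0,0,0,0,36],[-0.58,-0.43,0,0,0,0,36],[-0.3,-0.22,0,0,0,0,36]]}' |head -2
python3 -m creep '{"steps":[[-0.13,-0.1,0,0,0,0,36],[0,0,0,0,0,0,36],[0,0,0.4,0,0,0,36],[0,0,0.6,0,0,0,36],[0,0,0.6,0,0,0,36]]}' |head -2
python3 -m creep '{"steps":[[0,0,0.4,0,0,0,36],[0,0,0.2,0,0,0,36],[0,0,0.1,0,0,0,36],[0,0,0.05,0,0,0,36],[0,0,0.02,0,0,0,36]]}'
python3 -m creep '{"steps":[[0,0,0.02,0,0,0,36],[0,0,0,0,0,0,36],[0,0,0,0,0,0,36]]}'
```

```text
clock: 13.15
eef_pos: [0.6548, -0.0647, 0.1778]
eef_rot: [0.646, 0.763, 0.0, 0.0]
contact_force: [0.1, 0.7, -0.9]
width: 0.486
grip_force: 14.9
clock: 13.65
eef_pos: [0.5797, -0.2091, 0.1747]
clock: 14.15
eef_pos: [0.5039, -0.3566, 0.1746]
clock: 14.65
eef_pos: [0.5048, -0.3577, 0.095]
clock: 15.15
eef_pos: [0.5042, -0.3597, 0.0579]
eef_rot: [0.646, 0.763, 0.0, 0.001]
contact_force: [1.0, 0.8, -2.1]
width: 0.49
grip_force: 14.9
clock: 15.45
eef_pos: [0.5037, -0.3598, 0.0565]
eef_rot: [0.646, 0.763, 0.0, 0.0]
contact_force: [-0.4, -0.1, -1.1]
width: 0.491
grip_force: 14.9
```

```bash
python3 -m creep '{"steps":[[0,0,0.01,0,0,0,36],[0,0,0,0,0,0,36],[0,0,0,0,0,0,36]]}' | grep -E "pos|force"
python3 -m creep '{"steps":[[0,0,0.01,0,0,0,36],[0,0,0,0,0,0,36],[0,0,0,0,0,0,36]]}' | grep -E "pos|force"
```

```text
eef_pos: [0.5037, -0.3599, 0.056]
contact_force: [-0.7, -0.6, 2.5]
grip_force: 14.9
eef_pos: [0.5037, -0.3601, 0.0559]
contact_force: [-2.8, -0.8, 7.3]
grip_force: 14.9
```

```bash
python3 -m creep '{"steps":[[0,0,-0.01,0,0,0,50],[0,0,0,0,0,0,70],[0,0,0,0,0,0,75],[0,0,0,0,0,0,75],[0,0,-0.3,0,0,0,75]]}' | grep -E "pos|width"
python3 -m creep '{"steps":[[0,0,-0.6,0,0,0,87],[0,0,-0.6,0,0,0,87],[0,0,-0.5,0,0,0,87],[0,0,0,0,0,0,87],[0,0,0,0,0,0,87]]}' | grep -E "pos|width"
python3 - <<'E'
from h import *
go(.6355,.0495,.155,99.3)
E
```

```text
eef_pos: [0.5022, -0.3588, 0.069]
width: 0.822
eef_pos: [0.5039, -0.3599, 0.1568]
width: 0.999
turn [0.012 0.013 0.026] shift [7.655 3.921 0.037] pos [ 0.5039 -0.3599  0.1568] clk 17.05
```

```bash
python3 -m creep '{"steps":[[0.25,0.13,0,0,0,0,87],[0.7,0.36,0,0,0,0,87],[0.7,0.36,0,0,0,0,87],[0.7,0.36,0,0,0,0,87],[0.7,0.36,0,0,0,0,87]]}' |head -2
python3 -m creep '{"steps":[[0.7,0.36,0,0,0,0,87],[0.7,0.36,0,0,0,0,87],[0.7,0.36,0,0,0,0,87],[0.7,0.36,0,0,0,0,87],[0.7,0.36,0,0,0,0,87]]}' |head -2
python3 -m creep '{"steps":[[0.7,0.36,0,0,0,0,87],[0.3,0.15,0,0,0,0,87],[0.1,0.04,0,0,0,0,87],[0,0,0,0,0,0,87],[0,0,0,0,0,0,87]]}' |head -2
python3 - <<'E'
from h import *
im,p=snap("wrist","w_can");np.savez("w_can.npz",**p)
g=cv2.GaussianBlur(cv2.cvtColor(im,6),(5,5),1)
c=cv2.HoughCircles(g[150:270,180:350],cv2.HOUGH_GRADIENT,1,10,param1=80,param2=20,minRadius=22,maxRadius=45)
print(c)
if c is not None:
  for k in c[0][:4]: print(ray([(k[0]+180,k[1]+150)],p,.107)[0].round(4), k[2]/335*.215)
go(.6355,.0495,.055,99.3)
E
```

```text
clock: 17.55
eef_pos: [0.5557, -0.1934, 0.1545]
clock: 18.05
eef_pos: [0.6153, -0.0061, 0.1546]
clock: 18.55
eef_pos: [0.6337, 0.0478, 0.1551]
[[[78.5 51.5 33.2]
  [14.5 22.5 23.8]
  [79.5 63.5 28.9]
  [83.5 42.5 23.2]
  [68.5 47.5 24.3]]]
[0.6328 0.0563 0.107 ] 0.021307463
[0.5887 0.0691 0.107 ] 0.015274626
[0.6349 0.048  0.107 ] 0.018547762
[0.635 0.063 0.107] 0.014889553
turn [-0.007  0.01   0.001] shift [0.034 0.04  2.006] pos [0.6338 0.0475 0.1553] clk 18.6
```

View pics/w_can.png

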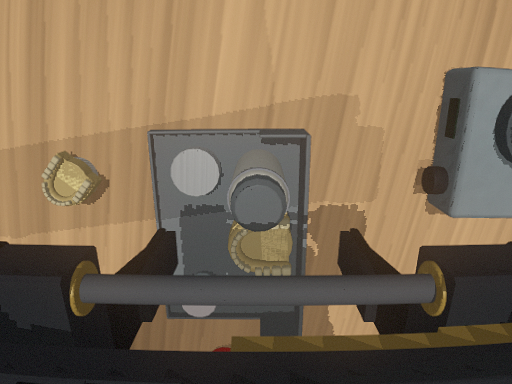

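```bash
python3 -m creep '{"steps":[[0.07,0.02,0.3,0,0,0,75],[0,0,0.5,0,0,0,75],[0,0,0.5,0,0,0,75],[0,0,0.4,0,0,0,75],[0,0,0.3,0,0,0,75]]}' |head -2
python3 -m creep '{"steps":[[0,0,0,0,0,0,75],[0,0,0,0,0,0,36],[0,0,0,0,0,0,36],[0,0,0,0,0,0,36],[0,0,0,0,0,0,36]]}'
python3 -m creep '{"steps":[[0,0,0,0,0,0,36],[0,0,0,0,0,0,36]]}'
python3 - <<'E'
from h import *
im,p=snap("wrist","w_can2")
go(.5139,-.2436,.055,99.3)
E
```

```text
clock: 19.1
eef_pos: [0.6333, 0.0525, 0.0531]
clock: 19.6
eef_pos: [0.6349, 0.0535, 0.0564]
eef_rot: [0.646, 0.763, 0.0, 0.0]
contact_force: [0.8, -0.7, 0.4]
width: 0.58
grip_force: 0.0
clock: 19.8
eef_pos: [0.6347, 0.0535, 0.0561]
eef_rot: [0.646, 0.763, 0.0, 0.0]
contact_force: [-1.3, 0.1, 2.6]
width: 0.514
grip_force: 14.9
turn [0.006 0.001 0.026] shift [-5.473 -3.344  0.021] pos [0.6347 0.0535 0.056 ] clk 19.85
```

```bash
python3 -m creep '{"steps":[[0,0,-0.2,0,0,0,36],[0,0,-0.5,0,0,0,36],[0,0,-0.6,0,0,0,36],[0,0,-0.6,0,0,0,36],[0,0,-0.5,0,0,0,36]]}'
python3 -m creep '{"steps":[[-0.25,-0.15,0,0,0,0,36],[-0.6,-0.37,0,0,0,0,36],[-0.6,-0.37,0,0,0,0,36],[-0.6,-0.37,0,0,0,0,36],[-0.6,-0.37,0,0,0,0,36]]}' |head -2
python3 -m creep '{"steps":[[-0.6,-0.37,0,0,0,0,36],[-0.6,-0.37,0,0,0,0,36],[-0.6,-0.37,0,0,0,0,36],[-0.6,-0.37,0,0,0,0,36],[-0.3,-0.16,0,0,0,0,36]]}' |head -2
python3 -m creep '{"steps":[[-0.12,-0.07,0,0,0,0,36],[0,0,0,0,0,0,36],[0,0,0.4,0,0,0,36],[0,0,0.6,0,0,0,36],[0,0,0.6,0,0,0,36]]}' |head -2
python3 -m creep '{"steps":[[0,0,0.4,0,0,0,36],[0,0,0.2,0,0,0,36],[0,0,0.1,0,0,0,36],[0,0,0.05,0,0,0,36],[0,0,0.02,0,0,0,36]]}'
python3 -m creep '{"steps":[[0,0,0.02,0,0,0,36],[0,0,0,0,0,0,36],[0,0,0,0,0,0,36]]}'
python3 -m creep '{"steps":[[0,0,0.01,0,0,0,36],[0,0,0,0,0,0,36],[0,0,0,0,0,0,36]]}'
```

```text
clock: 20.35
eef_pos: [0.6345, 0.0536, 0.1778]
eef_rot: [0.646, 0.763, 0.0, 0.0]
contact_force: [0.6, 1.1, -0.8]
width: 0.518
grip_force: 14.9
clock: 20.85
eef_pos: [0.5743, -0.0925, 0.1749]
clock: 21.35
eef_pos: [0.5143, -0.2414, 0.1748]
clock: 21.85
eef_pos: [0.5156, -0.2419, 0.095]
clock: 22.35
eef_pos: [0.5153, -0.2437, 0.0578]
eef_rot: [0.646, 0.763, 0.0, 0.001]
contact_force: [-0.2, -0.2, -0.7]
width: 0.512
grip_force: 14.9
clock: 22.65
eef_pos: [0.5148, -0.2439, 0.0565]
eef_rot: [0.646, 0.763, 0.0, 0.0]
contact_force: [-0.5, -0.3, -0.4]
width: 0.51
grip_force: 14.9
clock: 22.95
eef_pos: [0.5148, -0.244, 0.056]
eef_rot: [0.647, 0.763, 0.0, 0.0]
contact_force: [-1.1, 0.0, 3.5]
width: 0.518
grip_force: 14.9
```

```bash
python3 -m creep '{"steps":[[0,0,0,0,0,0,55],[0,0,0,0,0,0,70],[0,0,0,0,0,0,75],[0,0,0,0,0,0,75],[0,0,-0.3,0,0,0,75]]}' | grep -E "pos|width"
python3 -m creep '{"steps":[[0,0,-0.6,0,0,0,87],[0,0,-0.6,0,0,0,87],[0,0,-0.5,0,0,0,87],[0,0,-0.5,0,0,0,87],[0,0,0,0,0,0,87]]}' | grep -E "pos|width"
for i in 1 2 3; do python3 -m creep '{"steps":[[0,0,0,0,0,1,87],[0,0,0,0,0,1,87],[0,0,0,0,0,1,87],[0,0,0,0,0,1,87],[0,0,0,0,0,1,87]]}' |head -2; done
python3 - <<'E'
from h import *
go(.650,-.015,.18,9.3)
E
```

```text
eef_pos: [0.5132, -0.2432, 0.0692]
width: 0.835
eef_pos: [0.5167, -0.2443, 0.1856]
width: 0.998
clock: 24.45
eef_pos: [0.5145, -0.2436, 0.1808]
clock: 24.95
eef_pos: [0.5145, -0.2436, 0.1808]
clock: 25.45
eef_pos: [0.5145, -0.2436, 0.1808]
turn [-0.002 -0.    -0.014] shift [ 3.413 -4.074  0.016] pos [ 0.5145 -0.2436  0.1808] clk 25.45
```

```bash
python3 -m creep '{"steps":[[0.21,-0.27,0,0,0,0,87],[0.5,-0.6,0,0,0,0,87],[0.5,-0.6,0,0,0,0,87],[0.5,-0.6,0,0,0,0,87],[0.5,-0.6,0,0,0,0,87]]}' |head -2
python3 -m creep '{"steps":[[0.5,-0.6,0,0,0,0,87],[0.4,-0.5,0,0,0,0,87],[0.2,-0.2,0,0,0,0,87],[0.1,-0.1,0,0,0,0,87],[0,0,0,0,0,0,87]]}' |head -2
python3 -m creep '{"steps":[[0,0,0,0,0,0,87],[0,0,0,0,0,0,87]]}' |head -2
python3 - <<'E'
from h import *
go(.650,-.015,.18,9.3)
im,p=snap("wrist","w_cast");np.savez("w_cast.npz",**p)
cv2.imwrite("pics/w_castc.png",cv2.resize(im[60:260,130:390],None,fx=3,fy=3,interpolation=cv2.INTER_CUBIC))
E
```

```text
clock: 25.95
eef_pos: [0.6021, -0.0925, 0.1809]
clock: 26.45
eef_pos: [0.6494, -0.0154, 0.1804]
clock: 26.65
eef_pos: [0.649, -0.017, 0.1807]
turn [0.007 0.002 0.004] shift [ 0.026 -0.037  0.014] pos [ 0.649  -0.017   0.1807] clk 26.65
```

View pics/w_castc.png

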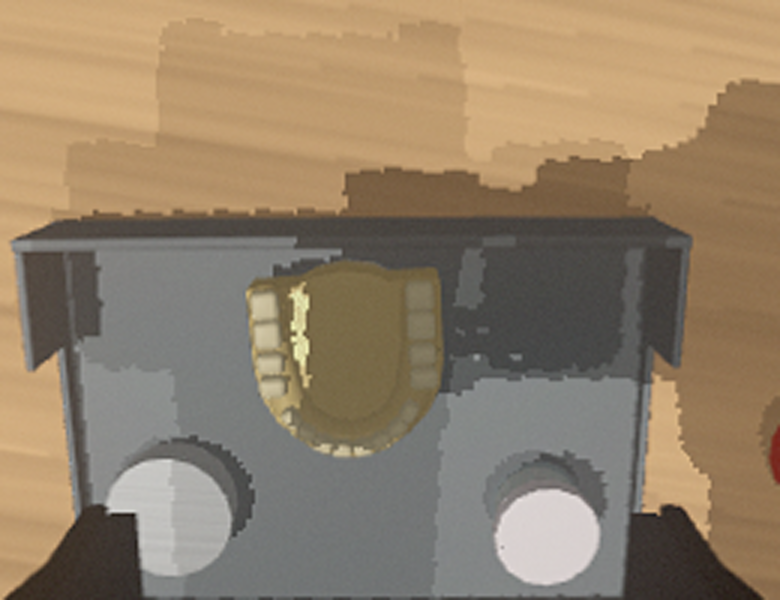

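```bash
cat > castm.py <<'E'
from h import *
def cast(im,p,roi,z,hint):
    y0,y1,x0,x1=roi;hsv=cv2.cvtColor(im,cv2.COLOR_BGR2HSV)
    m=np.zeros(im.shape[:2],np.uint8);m[y0:y1,x0:x1]=cv2.inRange(hsv,(15,50,50),(35,255,255))[y0:y1,x0:x1]
    m=cv2.morphologyEx(m,cv2.MORPH_CLOSE,np.ones((7,7)));m=cv2.morphologyEx(m,cv2.MORPH_OPEN,np.ones((5,5)))
    ct=max(cv2.findContours(m,0,1)[0],key=cv2.contourArea)
    q=ray(ct[:,0],p,z)[:,:2];h=np.radians(hint);Rm=np.array([[np.cos(h),-np.sin(h)],[np.sin(h),np.cos(h)]])
    l=q@Rm;return m,l,Rm
def lines(l,Rm,hint):
    mn,mx=l.min(0),l.max(0);print("box",((mx-mn)*1000).round(1))
    out=[]
    for n,sel in(("+y",(l[:,1]>mx[1]-.006)&(l[:,0]>mn[0]+.03)&(l[:,0]<mx[0]-.004)),("-y",(l[:,1]<mn[1]+.006)&(l[:,0]>mn[0]+.03)&(l[:,0]<mx[0]-.004))):
        k=l[sel];f=np.polyfit(k[:,0],k[:,1],1);print(n,len(k),"angle",np.degrees(np.arctan(f[0])).round(2));out.append(f)
    xr=mx[0]-.018;yc=np.mean([np.polyval(f,xr) for f in out]);a=np.mean([f[0] for f in out])
    print("width",np.polyval(out[0],xr)-np.polyval(out[1],xr),"yaw",hint+np.degrees(np.arctan(a)))
    print("front tip",Rm@[mn[0],np.mean(l[l[:,0]<mn[0]+.002,1])],"mid at x~40",Rm@[xr,yc],"back x",mx[0],"front x",mn[0])
E
python3 - <<'E'
from castm import *
p=dict(np.load("w_cast.npz"));im=cv2.imread("pics/w_cast.png")
for z in(.036,.05):
    m,l,Rm=cast(im,p,(135,225,200,290),z,9.3);lines(l,Rm,9.3)
ct=max(cv2.findContours(m,0,2)[0],key=cv2.contourArea)
print(cv2.boundingRect(ct),cv2.contourArea(ct))
E
```

```text
box [62.8 61.1]
+y 32 angle -3.04
-y 30 angle 3.7
width 0.05909426667959097 yaw 9.634578450452922
front tip [ 0.61440092 -0.01200392] mid at x~40 [ 0.65862319 -0.00472262] back x 0.6672028681754761 front x 0.6043851782825661
box [60.  58.3]
+y 30 angle -3.7
-y 28 angle 3.92
width 0.056584484576714375 yaw 9.4092926697739
front tip [ 0.61978809 -0.01258793] mid at x~40 [ 0.66102758 -0.00483025] back x 0.6695582574032829 front x 0.6096071576260987
(212, 147, 66, 65) 3432.5
```

Run:
```python
from castm import *
p=dict(np.load("w_cast.npz"))
f=lambda L,z:ray(np.float64(L)/3+[130,60],p,z)[:,:2]
l=f([(263,305),(266,333),(270,360),(273,385)],.053);r=f([(420,298),(423,327),(425,355),(425,378)],.053)
d=l-r;print("tooth pair yaw",np.degrees(np.arctan2(-d[:,0],d[:,1])).round(2),np.linalg.norm(d,axis=1).round(4))
print("mids",((l+r)/2).round(4).tolist());m=(l+r)/2;e=m[0]-m[3];print("axis yaw",np.degrees(np.arctan2(e[1],e[0])))
b=f([(249,290),(440,268)],.045);d=b[0]-b[1];print("back corners",np.degrees(np.arctan2(-d[0],d[1])),b.mean(0))
w=f([(15,243),(690,240)],.045);d=w[0]-w[1];print("wall yaw",np.degrees(np.arctan2(-d[0],d[1])),np.linalg.norm(d),w.mean(0))
t=f([(345,457)],.045);print("tip",t)
```

```text
tooth pair yaw [11.84 11.5  11.18 12.02] [0.0462 0.0465 0.0463 0.0458]
mids [[0.6673, -0.0029], [0.659, -0.0051], [0.6508, -0.0073], [0.6435, -0.0088]]
axis yaw 13.901926046106464
back corners 15.88700053466612 [ 0.6725639  -0.00267476]
wall yaw 9.49588104188542 0.20210387216108133 [ 0.68449031 -0.00309429]
tip [[ 0.6163585  -0.01151865]]
```

Run:
```python
from h import *
go(.6541,-.005,.011,12)
```

```text
turn [ 0.006  0.001 -0.444] shift [ 0.148 -0.208  3.395] pos [ 0.649  -0.0167  0.1807] clk 26.7
```

```bash
python3 -m creep '{"steps":[[0,0,0,0,0,-0.44,87],[0.15,-0.21,0.2,0,0,0,87],[0,0,0.5,0,0,0,87],[0,0,0.5,0,0,0,87],[0,0,0.5,0,0,0,87]]}' |head -2
python3 -m creep '{"steps":[[0,0,0.5,0,0,0,87],[0,0,0.5,0,0,0,87],[0,0,0.3,0,0,0,87],[0,0,0.2,0,0,0,87],[0,0,0,0,0,0,87]]}'
python3 - <<'E'
from h import *
go(.6541,-.005,.011,12)
snap("wrist","w_cg")
E
```

```text
clock: 27.2
eef_pos: [0.6544, -0.0025, 0.094]
clock: 27.7
eef_pos: [0.6538, -0.003, 0.0193]
eef_rot: [0.994, 0.105, -0.001, -0.0]
contact_force: [0.3, -0.7, 0.2]
width: 1.0
grip_force: 0.0
turn [-0.006  0.018  0.013] shift [-0.003  0.041  0.166] pos [ 0.6538 -0.003   0.0193] clk 27.7
```

View pics/w_cg.png

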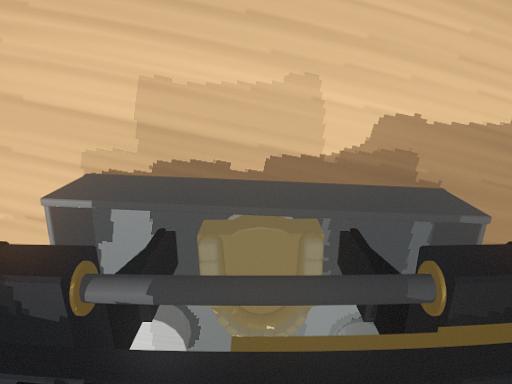

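```bash
python3 -m creep '{"steps":[[0,0.04,0.1,0,0,0,87],[0,0,0.06,0,0,0,87],[0,0,0,0,0,0,75],[0,0,0,0,0,0,66],[0,0,0,0,0,0,54]]}' 20
python3 -m creep '{"steps":[[0,0,0,0,0,0,54],[0,0,0,0,0,0,54],[0,0,0,0,0,0,54],[0,0,0,0,0,0,54]]}' 20
python3 - <<'E'
from h import *
im,p=snap("wrist","w_cg2");s=robot.observe();r=R.from_quat(s["eef_rot"])
cv2.imwrite("pics/w_cg2c.png",cv2.resize(im[200:350,170:350],None,fx=4,fy=4,interpolation=cv2.INTER_CUBIC)[:600])
np.savez("w_cg2.npz",pos=s["eef_pos"],rot=s["eef_rot"],**p)
E
```

```text
clock: 28.25
eef_pos: [0.6551, -0.0051, 0.0129]
eef_rot: [0.994, 0.105, 0.0, -0.0]
contact_force: [-0.3, -0.3, -0.2]
width: 0.813
grip_force: 0.0
clock: 28.65
eef_pos: [0.6551, -0.0051, 0.0128]
eef_rot: [0.994, 0.105, 0.0, -0.0]
contact_force: [-0.4, 1.4, 2.4]
width: 0.685
grip_force: 20.0
```

View pics/w_cg2c.png

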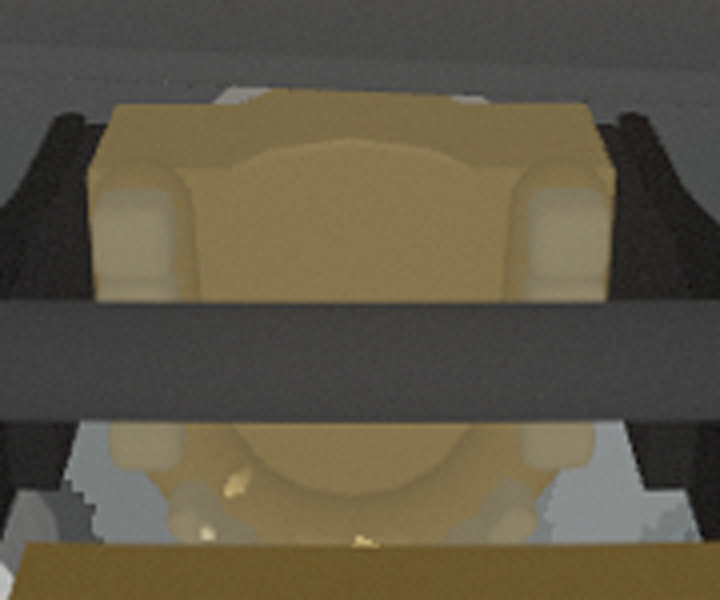

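Run:
```python
from h import *
d=np.load("w_cg2.npz");r=R.from_quat(d["rot"]);p={k:d[k] for k in("K","dist_coeffs","rvec","tvec")}
for n,uv,z in[("low",[(115,104),(585,104)],.018),("up",[(90,168),(612,168)],.038),("up",[(90,168),(612,168)],.042),("up",[(90,168),(612,168)],.046)]:
    q=ray(np.float64(uv)/4+[170,200],p,z);t=r.inv().apply(q-d["pos"])*1000;print(n,z,t.round(1).tolist())
```

```text
low 0.018 [[14.4, -28.9, -5.2], [14.4, 30.8, -5.2]]
up 0.038 [[15.1, -28.4, -25.2], [15.0, 30.4, -25.2]]
up 0.042 [[17.0, -27.5, -29.2], [17.0, 29.6, -29.2]]
up 0.046 [[18.9, -26.7, -33.2], [18.9, 28.7, -33.2]]
```

```bash
python3 -m creep '{"steps":[[0,0,0,0,0,0,65],[0,0,0,0,0,0,75],[0,0,0,0,0,0,87],[0,0,0,0,0,0,87],[0,0,-0.3,0,0,0,87]]}' | grep -E "pos|width"
python3 -m creep '{"steps":[[0,0,-0.6,0,0,0,87],[0,0,-0.7,0,0,0,87],[0,0,-0.7,0,0,0,87],[0,0,-0.4,0,0,0,87],[0,0,0,0,0,0,87]]}' | grep -E "pos|width"
for i in 1 2 3 4 5 6; do python3 -m creep '{"steps":[[0,0,0,0,0,-1,87],[0,0,0,0,0,-1,87],[0,0,0,0,0,-1,87],[0,0,0,0,0,-1,87],[0,0,0,0,0,-1,87]]}' |sed -n 2,3p; done
python3 - <<'E'
from h import *
print(robot.observe()["qpos"].round(2))
go(.6551,-.0051,.0128,192)
E
```

```text
eef_pos: [0.6533, -0.0053, 0.026]
width: 0.977
eef_pos: [0.6571, -0.0048, 0.1528]
width: 0.998
eef_pos: [0.6546, -0.0052, 0.1475]
eef_rot: [0.932, 0.361, -0.0, -0.0]
eef_pos: [0.6546, -0.0052, 0.1475]
eef_rot: [0.807, 0.59, -0.0, -0.0]
eef_pos: [0.6546, -0.0052, 0.1475]
eef_rot: [0.627, 0.779, -0.0, -0.0]
eef_pos: [0.6546, -0.0053, 0.1475]
eef_rot: [0.404, 0.915, -0.0, -0.0]
eef_pos: [0.6546, -0.0053, 0.1475]
eef_rot: [0.153, 0.988, -0.0, -0.0]
eef_pos: [0.6546, -0.0053, 0.1475]
eef_rot: [-0.107, 0.994, -0.0, -0.0]
[ 0.62  0.57 -0.96  1.51  0.48  1.31  1.4 ]
turn [-0.001 -0.006  0.057] shift [-1.100e-02  2.000e-03  2.693e+00] pos [ 0.6546 -0.0053  0.1475] clk 32.7
```

```bash
python3 -m creep '{"steps":[[0,0,-0.5,0,0,1,87],[0,0,-0.5,0,0,0,87],[0,0,0,0,0,0,87],[0,0,0,0,0,0,87]]}' | grep -E "pos"
python3 - <<'E'
from h import *
go(.45,.2,.2,186)
go(.44,.345,.2,186)
E
```

```text
eef_pos: [0.6549, -0.0052, 0.1978]
turn [-0.004  0.004  0.017] shift [ 3.648  4.51  -0.044] pos [ 0.6549 -0.0052  0.1978] clk 33.1
turn [-0.004  0.004  0.017] shift [ 3.543  7.415 -0.044] pos [ 0.6549 -0.0052  0.1978] clk 33.1
```

```bash
python3 -m creep '{"steps":[[0.25,0.3,0,0,0,0,87],[0.5,0.6,0,0,0,0,87],[0.6,0.8,0,0,0,0,87],[0.6,0.8,0,0,0,0,87],[0.6,0.8,0,0,0,0,87]]}' |head -2
python3 -m creep '{"steps":[[0.6,0.8,0,0,0,0,87],[0.4,0.8,0,0,0,0,87],[0,0.8,0,0,0,0,87],[0,0.8,0,0,0,0,87],[0,0.6,0,0,0,0,87]]}' |head -2
python3 -m creep '{"steps":[[0,0.3,0,0,0,0,87],[0,0,0,0,0,0,87],[0,0,0,0,0,0,87],[0,0,0,0,0,0,87]]}' |head -2
python3 - <<'E'
from h import *
go(.44,.345,.2,186)
im,p=snap("wrist","w_art");np.savez("w_art.npz",**p);print(robot.observe()["qpos"].round(2))
E
```

```text
clock: 33.6
eef_pos: [0.5085, 0.1461, 0.1962]
clock: 34.1
eef_pos: [0.4396, 0.3305, 0.1966]
clock: 34.5
eef_pos: [0.4396, 0.3424, 0.1971]
turn [-0.011 -0.005 -0.   ] shift [-0.013  0.052 -0.059] pos [0.4396 0.3424 0.1971] clk 34.5
[ 0.2   0.36 -1.15  1.69  0.34  1.32  0.67]
```

View pics/w_art.png

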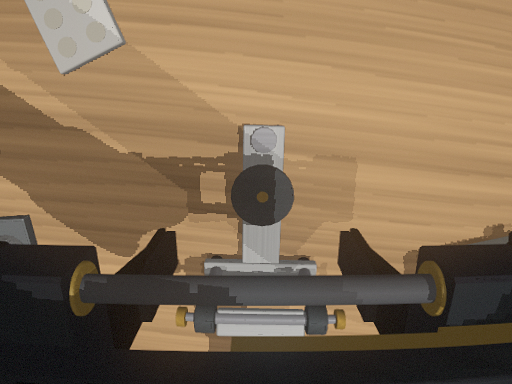

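Run:
```python
from h import *
p=dict(np.load("w_art.npz"));im=cv2.imread("pics/w_art.png")
g=im.max(2).astype(int);m=np.zeros(g.shape,np.uint8)
roi=(slice(155,235),slice(222,304));m[roi]=((g<85)&((im.max(2).astype(int)-im.min(2))<25))[roi]
m=cv2.morphologyEx(m,cv2.MORPH_OPEN,np.ones((5,5)));m=cv2.morphologyEx(m,cv2.MORPH_CLOSE,np.ones((15,15)))
ct=max(cv2.findContours(m,0,1)[0],key=cv2.contourArea);e=cv2.fitEllipse(ct);print(e,cv2.minEnclosingCircle(ct))
q=ray(ct[:,0],p,.03)[:,:2];c,rad=cv2.minEnclosingCircle(np.float32(q*1000));print("disc",c,rad)
A=np.c_[2*q,np.ones(len(q))];s=np.linalg.lstsq(A,(q**2).sum(1),rcond=None)[0];print("lsq",s[:2],np.sqrt(s[2]+s[0]**2+s[1]**2))
D=s[:2]
gh=cv2.cvtColor(im,6)[124:158,244:284];cc=cv2.HoughCircles(cv2.GaussianBlur(gh,(3,3),1),3,1,10,param1=60,param2=10,minRadius=9,maxRadius=17);print(cc)
for n,uv,z in[("inc",(263.5,139.5),.03),("inc",(263.5,139.5),.02),("front mid",(263.5,126),.02),("back mid",(260.7,258),.02),("hinge knobs",(261,317.5),.06)]:
    k=ray([uv],p,z)[0,:2];v=D-k;print(n,z,k.round(4),np.linalg.norm(v).round(4),np.degrees(np.arctan2(*(v[::-1] if v[0]>0 else -v[::-1]))).round(2))
k=ray([(181,317),(341,318)],p,.06)[:,:2];d=k[1]-k[0];print("knob axis yaw",np.degrees(np.arctan2(d[0],-d[1])),np.linalg.norm(d))
w=ray([(204,268),(316,268)],p,.02)[:,:2];d=w[1]-w[0];print(np.degrees(np.arctan2(-d[0],d[1])))
```

```text
((261.300537109375, 195.09005737304688), (59.90761947631836, 61.359806060791016), 121.87845611572266) ((261.6828918457031, 194.94882202148438), 31.180091857910156)
disc (463.3581848144531, 347.54901123046875) 33.36947250366211
lsq [0.46371173 0.3476969 ] 0.03200001790544139
[[[20.5 16.5 13. ]]]
inc 0.03 [0.4056 0.3436] 0.0582 4.03
inc 0.02 [0.407  0.3439] 0.0568 3.81
front mid 0.02 [0.3936 0.3424] 0.0703 4.28
back mid 0.02 [0.5402 0.3554] 0.0769 5.76
hinge knobs 0.06 [0.59   0.3608] 0.127 5.93
knob axis yaw -174.43506523479022 0.17218201269528155
6.012873900127177
```

```bash
python3 -m creep '{"steps":[[0,-0.3,0,0,0,0,87],[0,-0.6,0,0,0,0,87],[0,-0.8,0,0,0,0,87],[0,-0.8,0,0,0,0,87],[-0.4,-0.8,0,0,0,0,87]]}' |head -2
python3 -m creep '{"steps":[[-0.6,-0.8,0,0,0,0,87],[-0.6,-0.8,0,0,0,0,87],[-0.6,-0.8,0,0,0,0,87],[-0.6,-0.8,0,0,0,0,87],[-0.5,-0.6,0,0,0,0,87]]}' |head -2
python3 -m creep '{"steps":[[-0.25,-0.3,0,0,0,0,87],[0,0,0.5,0,0,-1,87],[0,0,0.5,0,0,0,87],[0,0,0,0,0,0,87],[0,0,0,0,0,0,87]]}' |head -2
python3 - <<'E'
from h import *
go(.6551,-.0052,.0128,192)
E
```

```text
clock: 35.05
eef_pos: [0.4754, 0.1796, 0.1978]
clock: 35.55
eef_pos: [0.6422, 0.0032, 0.1971]
clock: 36.05
eef_pos: [0.6547, -0.0061, 0.148]
turn [-0.    -0.005  0.001] shift [-0.012  0.016  2.703] pos [ 0.6547 -0.0061  0.148 ] clk 36.05
```

```bash
python3 -m creep '{"steps":[[0,0.02,0.3,0,0,0,87],[0,0,0.6,0,0,0,87],[0,0,0.6,0,0,0,87],[0,0,0.5,0,0,0,87],[0,0,0.4,0,0,0,87]]}' |head -2
python3 -m creep '{"steps":[[0,0,0.2,0,0,0,87],[0,0,0.1,0,0,0,87],[0,0,0,0,0,0,75],[0,0,0,0,0,0,66],[0,0,0,0,0,0,54]]}' 20
python3 -m creep '{"steps":[[0,0,0,0,0,0,54],[0,0,0,0,0,0,54],[0,0,0,0,0,0,54],[0,0,0,0,0,0,54]]}' 20
python3 - <<'E'
from h import *
im,p=snap("wrist","w_cg3");s=robot.observe()
cv2.imwrite("pics/w_cg3c.png",cv2.resize(im[130:330,140:380],None,fx=3,fy=3,interpolation=cv2.INTER_CUBIC))
np.savez("w_cg3.npz",pos=s["eef_pos"],rot=s["eef_rot"],**p)
E
```

```text
clock: 36.55
eef_pos: [0.6546, -0.0044, 0.0266]
clock: 37.05
eef_pos: [0.6554, -0.0041, 0.0137]
eef_rot: [-0.105, 0.994, -0.0, 0.001]
contact_force: [-0.2, 0.1, -0.8]
width: 0.814
grip_force: 0.0
clock: 37.45
eef_pos: [0.6551, -0.0043, 0.0132]
eef_rot: [-0.105, 0.994, -0.0, 0.0]
contact_force: [-0.7, -1.2, 5.9]
width: 0.683
grip_force: 20.0
```

View pics/w_cg3c.png

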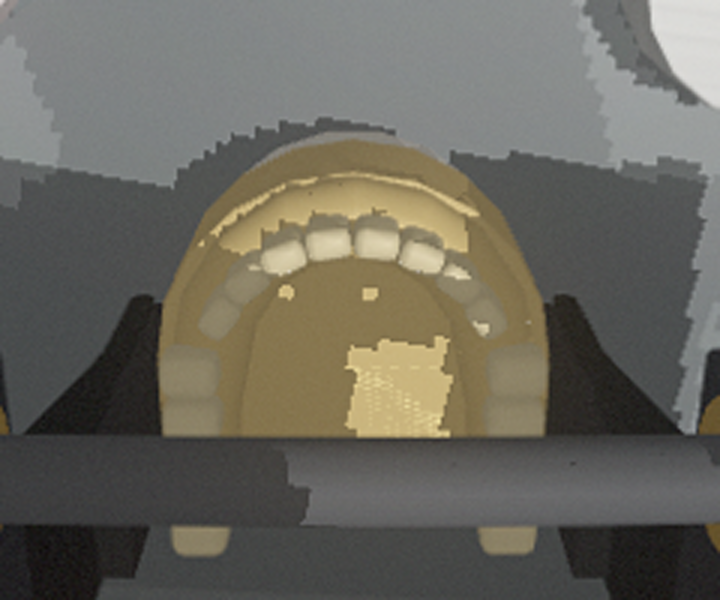

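Run:
```python
from h import *
d=np.load("w_cg3.npz");r=R.from_quat(d["rot"]);p={k:d[k] for k in("K","dist_coeffs","rvec","tvec")}
for n,uv,z in[("tip",[(355,141)],.018),("mount",[(355,131)],.004),("upper ridge",[(350,176)],.038),("widest",[(160,370),(549,370)],.038)]:
    q=ray(np.float64(uv)/3+[140,130],p,z);print(n,(r.inv().apply(q-d["pos"])*1000).round(1).tolist())
b=np.load("w_art.npz");p={k:b[k] for k in("K","dist_coeffs","rvec","tvec")}
r=R.from_euler("z",186,degrees=True)*R.from_quat([1,0,0,0])
print("plate in tool",r.inv().apply(np.array([.4636,.3477,.03])-[.4396,.3424,.1971])*1000)
```

```text
tip [[40.2, -0.5, -4.8]]
mount [[38.4, -0.4, 9.2]]
upper ridge [[40.3, -1.2, -24.8]]
widest [[9.4, -30.2, -24.8], [9.4, 29.1, -24.8]]
plate in tool [-24.42252634   2.76228293 167.1       ]
```

```bash
python3 -m creep '{"steps":[[0,0,-0.1,0,0,0,54],[0,0,-0.3,0,0,0,54],[0,0,-0.5,0,0,0,54],[0,0,-0.7,0,0,0,54],[0,0,-0.7,0,0,0.6,54]]}'
python3 -m creep '{"steps":[[0,0,-0.1,0,0,0.53,54],[0,0,0,0,0,0,54]]}'
python3 - <<'E'
from h import *
go(.45,.2,.133,185.2)
go(.4743,.349,.133,185.2)
E
```

```text
clock: 38.0
eef_pos: [0.6543, -0.004, 0.1293]
eef_rot: [-0.074, 0.997, 0.0, -0.0]
contact_force: [1.5, -0.4, -1.3]
width: 0.689
grip_force: 20.0
clock: 38.2
eef_pos: [0.6555, -0.0038, 0.1351]
eef_rot: [-0.046, 0.999, -0.0, 0.002]
contact_force: [0.3, -0.6, -2.6]
width: 0.689
grip_force: 20.0
turn [-0.005  0.029  0.013] shift [3.725 4.431 0.043] pos [ 0.6555 -0.0038  0.1351] clk 38.2
turn [-0.005  0.029  0.013] shift [2.971 7.355 0.043] pos [ 0.6555 -0.0038  0.1351] clk 38.2
```

```bash
python3 -m creep '{"steps":[[0.2,0.25,0,0,0,0,54],[0.4,0.5,0,0,0,0,54],[0.5,0.6,0,0,0,0,54],[0.5,0.6,0,0,0,0,54],[0.5,0.6,0,0,0,0,54]]}' |head -2
python3 -m creep '{"steps":[[0.5,0.6,0,0,0,0,54],[0.5,0.6,0,0,0,0,54],[0.4,0.45,0,0,0,0,54],[0.22,0.23,0,0,0,0,54],[-0.06,0.25,0,0,0,0,54]]}' |head -2
python3 -m creep '{"steps":[[-0.15,0.6,0,0,0,0,54],[-0.15,0.6,0,0,0,0,54],[-0.15,0.6,0,0,0,0,54],[-0.15,0.6,0,0,0,0,54],[-0.09,0.27,0,0,0,0,54]]}' |head -2
python3 -m creep '{"steps":[[0,0,0.4,0,0,0,54],[0,0,0.4,0,0,0,54],[0,0,0.3,0,0,0,54],[0,0,0.2,0,0,0,54],[0,0,0,0,0,0,54]]}'
python3 -m creep '{"steps":[[0,0,0,0,0,0,54],[0,0,0,0,0,0,54]]}' |head -2
python3 - <<'E'
from h import *
go(.4743,.349,.0392,185.2)
im,p=snap("wrist","w_h1");s=robot.observe();np.savez("w_h1.npz",pos=s["eef_pos"],rot=s["eef_rot"],**p)
cv2.imwrite("pics/w_h1c.png",cv2.resize(im[110:300,140:380],None,fx=3,fy=3,interpolation=cv2.INTER_CUBIC))
E
```

```text
clock: 38.7
eef_pos: [0.5353, 0.1145, 0.1312]
clock: 39.2
eef_pos: [0.4482, 0.2119, 0.1317]
clock: 39.7
eef_pos: [0.4717, 0.3503, 0.1316]
clock: 40.2
eef_pos: [0.4722, 0.3471, 0.0661]
eef_rot: [-0.046, 0.999, -0.001, -0.001]
contact_force: [0.6, 0.2, -1.8]
width: 0.689
grip_force: 20.0
clock: 40.4
eef_pos: [0.4732, 0.3484, 0.0685]
turn [0.007 0.011 0.018] shift [-0.022  0.011  0.586] pos [0.4732 0.3484 0.0685] clk 40.4
```

View pics/w_h1c.png

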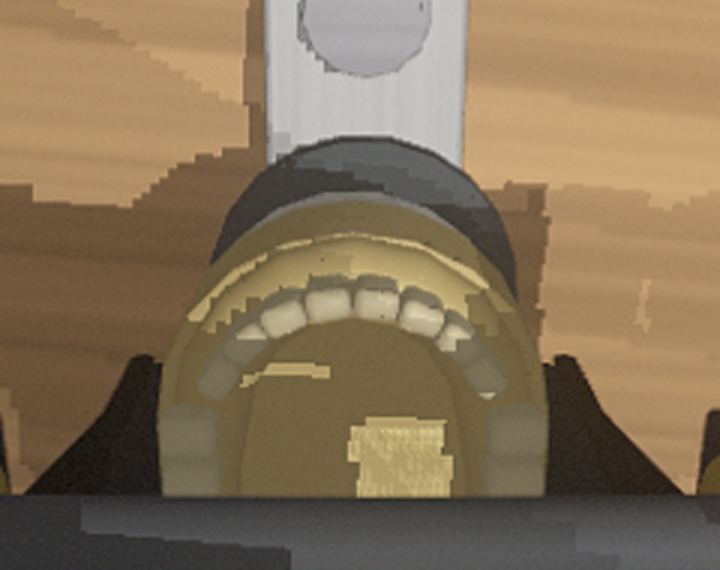

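Run:
```python
from h import *
d=np.load("w_h1.npz");r=R.from_quat(d["rot"]);p={k:d[k] for k in("K","dist_coeffs","rvec","tvec")}
T=lambda uv,z:(r.inv().apply(ray(np.float64(uv)/3+[140,110],p,z)-d["pos"])*1000)
im=cv2.imread("pics/w_h1c.png")
a=T([(213,260),(220,228),(240,195),(280,157),(320,141),(372,136),(440,153),(480,185),(500,215),(515,262)],.03)[:,:2]
from scipy.optimize import least_squares
f=least_squares(lambda c:np.hypot(a[:,0]-c[0],a[:,1]-c[1])-33,[10,0]);print("disc in tool",f.x,f.fun.round(1))
print("inc",T([(366,10)],.03),"bar edges",T([(266,20),(466,20),(268,160),(462,160)],.02).round(1).tolist())
print("cast tip",T([(355,203)],.018+.0293+.026),"widest",T([(160,430),(549,430)],.0933))
```

```text
disc in tool [9.51419447 1.43554164] [-0.7 -0.2 -0.2  0.3  0.1 -0.   0.3 -0.  -0.4 -0.6]
inc [[67.48482791  1.76119397 38.39186862]] bar edges [[64.8, -18.7, 48.4], [64.8, 22.5, 48.4], [35.4, -19.0, 48.4], [35.4, 22.5, 48.4]]
cast tip [[39.80111412 -0.4772227  -4.87594538]] widest [[  9.36157845 -30.21423654 -24.85737033]
 [  9.32693037  29.05621847 -24.82073357]]
```

```bash
python3 -m creep '{"steps":[[-0.01,0.04,0,0,0,0,54],[0,0,0.2,0,0,0,54],[0,0,0.2,0,0,0,54],[0,0,0.1,0,0,0,54],[0,0,0.03,0,0,0,54]]}' |grep -E "pos|force"
python3 -m creep '{"steps":[[0,0,0.01,0,0,0,54],[0,0,0,0,0,0,54],[0,0,0,0,0,0,54]]}' |grep -E "pos|force"
python3 -m creep '{"steps":[[0,0,0.01,0,0,0,54],[0,0,0.01,0,0,0,54],[0,0,0,0,0,0,54],[0,0,0,0,0,0,54]]}' |grep -E "pos|force"
```

```text
eef_pos: [0.4726, 0.3496, 0.0399]
contact_force: [-0.6, -0.1, -1.8]
grip_force: 20.0
eef_pos: [0.4733, 0.3502, 0.0409]
contact_force: [0.1, 0.4, -1.3]
grip_force: 20.0
eef_pos: [0.4732, 0.35, 0.0396]
contact_force: [0.1, -0.5, -2.0]
grip_force: 20.0
```

```bash
python3 -m creep '{"steps":[[0,0,0.01,0,0,0,54],[0,0,0,0,0,0,54],[0,0,0,0,0,0,54]]}' |grep -E "pos|force"
python3 -m creep '{"steps":[[0,0,0.01,0,0,0,54],[0,0,0,0,0,0,54],[0,0,0,0,0,0,54]]}' |grep -E "pos|force"
python3 - <<'E'
from h import *
im,p=snap("wrist","w_h2");s=robot.observe();np.savez("w_h2.npz",pos=s["eef_pos"],rot=s["eef_rot"],**p)
cv2.imwrite("pics/w_h2c.png",cv2.resize(im[110:300,140:380],None,fx=3,fy=3,interpolation=cv2.INTER_CUBIC))
E
```

```text
eef_pos: [0.4732, 0.3501, 0.0392]
contact_force: [0.6, -1.0, 0.2]
grip_force: 20.0
eef_pos: [0.4732, 0.3501, 0.0392]
contact_force: [-2.0, -2.0, 6.6]
grip_force: 20.0
```

View pics/w_h2c.png

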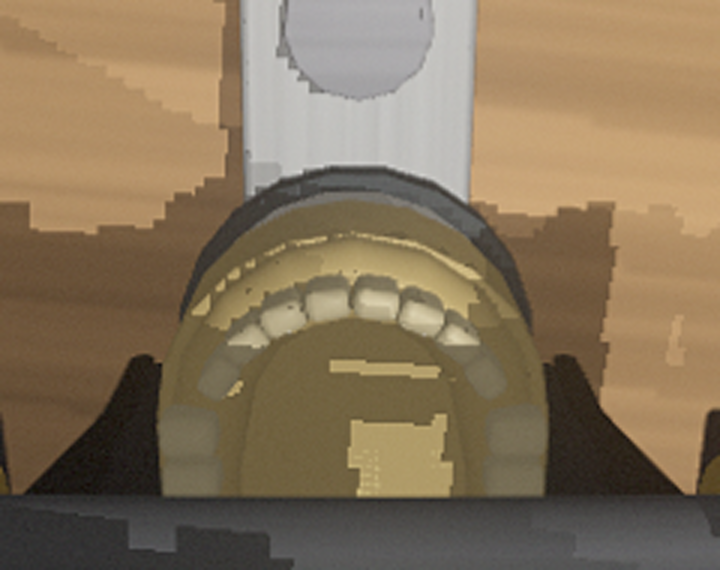

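Run:
```python
from h import *
from scipy.optimize import least_squares
d=np.load("w_h2.npz");r=R.from_quat(d["rot"]);p={k:d[k] for k in("K","dist_coeffs","rvec","tvec")}
T=lambda uv,z:(r.inv().apply(ray(np.float64(uv)/3+[140,110],p,z)-d["pos"])*1000)
a=T([(184,305),(198,265),(225,225),(262,192),(300,173),(355,166),(420,176),(465,200),(500,240),(520,283),(528,318)],.03)[:,:2]
f=least_squares(lambda c:np.hypot(a[:,0]-c[0],a[:,1]-c[1])-33,[10,0]);print("disc",f.x,f.fun.round(1))
print("tip",T([(355,202)],.044),"mount",T([(355,191)],.03),"bar",T([(241,10),(477,10),(246,185),(470,195)],.02)[:,:2].round(1).tolist(),"wid",T([(160,430),(549,430)],.064)[:,:2])
```

```text
disc [ 9.38891114 -0.42474845] [-0.9 -0.9 -0.6  0.1  0.6  0.4  0.5  0.4 -0.4 -1.  -1. ]
tip [[39.94505388 -0.52732103 -4.83207271]] mount [[38.28722552 -0.49650658  9.16853677]] bar [[68.8, -20.7], [68.8, 21.1], [37.0, -20.7], [35.0, 20.9]] wid [[  9.33389782 -30.27096982]
 [  9.32321774  28.99958738]]
```

```bash
python3 -m creep '{"steps":[[0,0,-0.01,0,0,0,62],[0,0,0,0,0,0,70],[0,0,0,0,0,0,80],[0,0,0,0,0,0,87],[0,0,0,0,0,0,87]]}' | grep -E "pos|width|force"
python3 -m creep '{"steps":[[0,0,-0.2,0,0,0,87],[0,0,-0.5,0,0,0,87],[0,0,-0.7,0,0,0,87],[0,0,-0.7,0,0,0,87],[0,0,-0.7,0,0,0,87]]}' | grep -E "pos|width"
python3 -m creep '{"steps":[[0.3,-0.5,-0.3,0,0,0,87],[0.3,-0.8,0,0,0,0,87],[0.2,-0.8,0,0,0,0,87],[0,-0.8,0,0,0,0,87],[0,-0.8,0,0,0,0,87]]}' | grep -E "pos|width"
python3 - <<'E'
from h import *
a,p=snap("top","top1");b,_=snap("side","side1")
cv2.imwrite("pics/chk.png",np.hstack([cv2.resize(a[100:280,40:200],None,fx=2.2,fy=2.2),cv2.resize(b[200:330,140:325],(396,396))]))
go(.5148,-.244,.2,99.3)
E
```

```text
eef_pos: [0.4731, 0.35, 0.039]
contact_force: [-0.2, 0.4, 0.2]
width: 0.959
grip_force: 0.0
eef_pos: [0.4729, 0.3502, 0.1812]
width: 1.001
eef_pos: [0.4501, 0.1609, 0.1946]
width: 1.001
turn [-0.027  0.028 14.254] shift [-8.097 -0.045 -0.115] pos [0.4516 0.1559 0.1942] clk 43.9
```

View pics/chk.png

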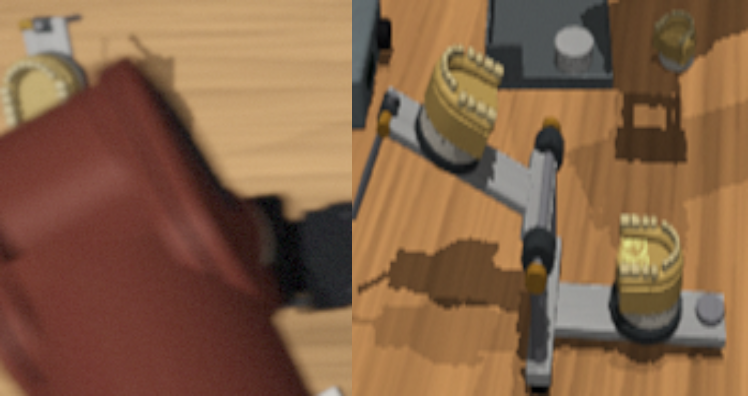

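My picture views now stand at 16, over the allowed 14, so from here on I'll use numeric checks only. The last view shows the cast seated flat on the plate with its front towards the incisal table.

```bash
for i in 1 2; do python3 -m creep '{"steps":[[0,0,0,0,0,1,87],[0,0,0,0,0,1,87],[0,0,0,0,0,1,87],[0,0,0,0,0,1,87],[0,0,0,0,0,1,87]]}' |sed -n 2p; done
python3 -m creep '{"steps":[[0,0,0,0,0,1,87],[0,0,0,0,0,1,87],[0,0,0,0,0,1,87],[0,0,0,0,0,1,87],[0,0,0,0,0,0.25,87]]}' |sed -n 2p
python3 -m creep '{"steps":[[-0.3,0,0,0,0,0,87],[-0.7,0,0,0,0,0,87],[-0.8,0,0,0,0,0,87],[-0.8,0,0,0,0,0,87],[-0.8,0,0,0,0,0,87]]}' |sed -n 2p
python3 -m creep '{"steps":[[-0.8,0,0,0,0,0,87],[-0.8,0,0,0,0,0,87],[-0.8,0,0,0,0,0,87],[-0.8,0,0,0,0,0,87],[-0.8,0,0,0,0,0,87]]}' |sed -n 2p
python3 -m creep '{"steps":[[-0.5,0,0,0,0,0,87],[-0.2,-0.04,0,0,0,0,87],[0,0,0,0,0,0,87],[0,0,0,0,0,0,87],[0,0,0,0,0,0,87]]}' |sed -n 2,3p
python3 - <<'E'
from h import *
go(.5148,-.244,.056,99.3)
E
```

```text
eef_pos: [0.4502, 0.1631, 0.1946]
eef_pos: [0.4502, 0.1632, 0.1946]
eef_pos: [0.4502, 0.1631, 0.1946]
eef_pos: [0.4796, -0.0063, 0.1946]
eef_pos: [0.5139, -0.2036, 0.1944]
eef_pos: [0.5178, -0.2352, 0.1944]
eef_rot: [0.643, 0.766, 0.0, 0.0]
turn [ 0.003 -0.001  0.114] shift [-0.163 -0.088  2.768] pos [ 0.5178 -0.2352  0.1944] clk 46.9
```

```bash
python3 -m creep '{"steps":[[-0.16,-0.09,0,0,0,0.09,80],[0,0,0.4,0,0,0,80],[0,0,0.5,0,0,0,80],[0,0,0.3,0,0,0,80],[0,0,0,0,0,0,80]]}' |sed -n 2,3p
python3 -m creep '{"steps":[[0,0,0,0,0,0,80],[0,0,0,0,0,0,80]]}' |sed -n 2,3p
python3 - <<'E'
from h import *
go(.5148,-.244,.056,99.3)
E
```

```text
eef_pos: [0.5131, -0.2455, 0.1321]
eef_rot: [0.648, 0.762, -0.0, -0.002]
eef_pos: [0.5151, -0.2461, 0.1353]
eef_rot: [0.648, 0.762, 0.0, 0.001]
turn [ 0.013  0.009 -0.003] shift [0.043 0.    1.586] pos [ 0.5151 -0.2461  0.1353] clk 47.6
```

```bash
python3 -m creep '{"steps":[[0.04,0,0.3,0,0,0,80],[0,0,0.5,0,0,0,80],[0,0,0.5,0,0,0,80],[0,0,0.28,0,0,0,80],[0,0,0,0,0,0,80]]}' |sed -n 2,3p
python3 -m creep '{"steps":[[0,0,0,0,0,0,60],[0,0,0,0,0,0,36],[0,0,0,0,0,0,36],[0,0,0,0,0,0,36],[0,0,0,0,0,0,36]]}' 15
python3 -m creep '{"steps":[[0,0,0,0,0,0,36],[0,0,0,0,0,0,36]]}' 15
python3 - <<'E'
from h import *
go(.6347,.0535,.056,99.3)
E
```

```text
eef_pos: [0.5128, -0.2433, 0.0531]
eef_rot: [0.648, 0.762, -0.0, -0.002]
clock: 48.6
eef_pos: [0.5143, -0.2441, 0.0555]
eef_rot: [0.648, 0.762, 0.0, 0.0]
contact_force: [0.6, -0.6, -0.0]
width: 0.549
grip_force: 0.0
clock: 48.8
eef_pos: [0.5142, -0.2441, 0.0553]
eef_rot: [0.648, 0.762, -0.0, 0.0]
contact_force: [-0.2, 0.1, 3.3]
width: 0.512
grip_force: 15.0
turn [ 0.001  0.003 -0.006] shift [ 5.485  3.34  -0.013] pos [ 0.5142 -0.2441  0.0553] clk 48.8
```

```bash
python3 -m creep '{"steps":[[0,0,-0.2,0,0,0,36],[0,0,-0.5,0,0,0,36],[0,0,-0.6,0,0,0,36],[0,0,-0.6,0,0,0,36],[0,0,-0.5,0,0,0,36]]}' |sed -n 2p
python3 -m creep '{"steps":[[0.25,0.15,0,0,0,0,36],[0.6,0.37,0,0,0,0,36],[0.6,0.37,0,0,0,0,36],[0.6,0.37,0,0,0,0,36],[0.6,0.37,0,0,0,0,36]]}' |sed -n 2p
python3 -m creep '{"steps":[[0.6,0.37,0,0,0,0,36],[0.6,0.37,0,0,0,0,36],[0.6,0.37,0,0,0,0,36],[0.6,0.37,0,0,0,0,36],[0.3,0.16,0,0,0,0,36]]}' |sed -n 2p
python3 -m creep '{"steps":[[0.13,0.07,0,0,0,0,36],[0,0,0,0,0,0,36],[0,0,0.4,0,0,0,36],[0,0,0.6,0,0,0,36],[0,0,0.6,0,0,0,36]]}' |sed -n 2p
python3 -m creep '{"steps":[[0,0,0.4,0,0,0,36],[0,0,0.2,0,0,0,36],[0,0,0.1,0,0,0,36],[0,0,0.05,0,0,0,36],[0,0,0,0,0,0,36]]}'
python3 -m creep '{"steps":[[0,0,0,0,0,0,36],[0,0,0,0,0,0,36]]}'
python3 - <<'E'
from h import *
go(.6347,.0535,.056,99.3)
E
```

```text
eef_pos: [0.5143, -0.2437, 0.1772]
eef_pos: [0.5732, -0.0979, 0.1746]
eef_pos: [0.6322, 0.0513, 0.1745]
eef_pos: [0.6348, 0.0511, 0.0943]
clock: 51.3
eef_pos: [0.6352, 0.0531, 0.0583]
eef_rot: [0.648, 0.762, 0.0, 0.0]
contact_force: [0.9, -0.2, -1.2]
width: 0.511
grip_force: 15.0
clock: 51.5
eef_pos: [0.6352, 0.0535, 0.0584]
eef_rot: [0.648, 0.762, 0.0, 0.0]
contact_force: [0.1, -0.2, -1.3]
width: 0.512
grip_force: 15.0
turn [ 0.011  0.002 -0.004] shift [ 0.002 -0.01   0.047] pos [0.6352 0.0535 0.0584] clk 51.5
```

```bash
python3 -m creep '{"steps":[[0,-0.01,0.02,0,0,0,36],[0,0,0.02,0,0,0,36],[0,0,0,0,0,0,36],[0,0,0,0,0,0,36]]}' | grep -E "pos|contact"
python3 -m creep '{"steps":[[0,0,0.01,0,0,0,36],[0,0,0,0,0,0,36],[0,0,0,0,0,0,36]]}' | grep -E "pos|contact"
```

```text
eef_pos: [0.6343, 0.0533, 0.0555]
contact_force: [0.6, -0.4, -1.3]
eef_pos: [0.6343, 0.0533, 0.0554]
contact_force: [-2.8, -0.3, 4.0]
```

```bash
python3 -m creep '{"steps":[[0,0,0,0,0,0,50],[0,0,0,0,0,0,65],[0,0,0,0,0,0,75],[0,0,0,0,0,0,75],[0,0,-0.3,0,0,0,75]]}' | grep -E "pos|width"
python3 -m creep '{"steps":[[0,0,-0.6,0,0,0,80],[0,0,-0.6,0,0,0,80],[0,0,-0.6,0,0,0,80],[0,0,0,0,0,0,80],[0,0,0,0,0,0,80]]}' | grep -E "pos|width"
python3 - <<'E'
from h import *
go(.5037,-.3598,.0556,99.3)
E
```

```text
eef_pos: [0.6329, 0.0529, 0.0686]
width: 0.824
eef_pos: [0.6348, 0.0534, 0.1616]
width: 0.92
turn [ 0.02   0.004 -0.004] shift [-7.732 -3.923  2.119] pos [0.6348 0.0534 0.1616] clk 53.2
```

```bash
python3 -m creep '{"steps":[[-0.25,-0.13,0,0,0,0,80],[-0.7,-0.36,0,0,0,0,80],[-0.7,-0.36,0,0,0,0,80],[-0.7,-0.36,0,0,0,0,80],[-0.7,-0.36,0,0,0,0,80]]}' |sed -n 2p
python3 -m creep '{"steps":[[-0.7,-0.36,0,0,0,0,80],[-0.7,-0.36,0,0,0,0,80],[-0.7,-0.36,0,0,0,0,80],[-0.7,-0.36,0,0,0,0,80],[-0.7,-0.36,0,0,0,0,80]]}' |sed -n 2p
python3 -m creep '{"steps":[[-0.7,-0.36,0,0,0,0,80],[-0.35,-0.15,0,0,0,0,80],[-0.13,-0.04,0,0,0,0,80],[0,0,0,0,0,0,80],[0,0,0,0,0,0,80]]}' |sed -n 2p
python3 - <<'E'
from h import *
go(.5037,-.3598,.0556,99.3)
E
```

```text
eef_pos: [0.5795, -0.1124, 0.1589]
eef_pos: [0.5185, -0.2994, 0.159]
eef_pos: [0.5039, -0.3576, 0.1599]
turn [ 0.003 -0.011  0.019] shift [-0.042 -0.012  2.086] pos [ 0.5039 -0.3576  0.1599] clk 54.7
```

```bash
python3 -m creep '{"steps":[[-0.03,0,0.3,0,0,0,80],[0,0,0.5,0,0,0,80],[0,0,0.6,0,0,0,80],[0,0,0.5,0,0,0,80],[0,0,0.18,0,0,0,80]]}' |sed -n 2,3p
python3 -m creep '{"steps":[[0,0,0,0,0,0,60],[0,0,0,0,0,0,36],[0,0,0,0,0,0,36],[0,0,0,0,0,0,36],[0,0,0,0,0,0,36]]}' 15
python3 -m creep '{"steps":[[0,0,0,0,0,0,36],[0,0,0,0,0,0,36]]}' 15
python3 - <<'E'
from h import *
go(.6548,-.0649,.056,99.3)
E
```

```text
eef_pos: [0.5022, -0.3589, 0.0525]
eef_rot: [0.647, 0.763, 0.0, -0.002]
clock: 55.7
eef_pos: [0.5037, -0.3615, 0.0568]
eef_rot: [0.648, 0.762, -0.0, 0.001]
contact_force: [0.7, 0.7, 0.7]
width: 0.551
grip_force: 0.0
clock: 55.9
eef_pos: [0.5035, -0.3615, 0.0566]
eef_rot: [0.648, 0.762, -0.0, 0.0]
contact_force: [-1.6, -0.5, 3.7]
width: 0.491
grip_force: 15.0
turn [ 0.003  0.006 -0.006] shift [5.365 3.945 0.011] pos [ 0.5035 -0.3615  0.0566] clk 55.9
```

```bash
python3 -m creep '{"steps":[[0,0,-0.2,0,0,0,36],[0,0,-0.5,0,0,0,36],[0,0,-0.6,0,0,0,36],[0,0,-0.6,0,0,0,36],[0,0,-0.5,0,0,0,36]]}' |sed -n 2p
python3 -m creep '{"steps":[[0.25,0.19,0,0,0,0,36],[0.58,0.43,0,0,0,0,36],[0.58,0.43,0,0,0,0,36],[0.58,0.43,0,0,0,0,36],[0.58,0.43,0,0,0,0,36]]}' |sed -n 2p
python3 -m creep '{"steps":[[0.58,0.43,0,0,0,0,36],[0.58,0.43,0,0,0,0,36],[0.58,0.43,0,0,0,0,36],[0.58,0.43,0,0,0,0,36],[0.3,0.22,0,0,0,0,36]]}' |sed -n 2p
python3 -m creep '{"steps":[[0.14,0.1,0,0,0,0,36],[0,0,0,0,0,0,36],[0,0,0.4,0,0,0,36],[0,0,0.6,0,0,0,36],[0,0,0.6,0,0,0,36]]}' |sed -n 2p
python3 -m creep '{"steps":[[0,0,0.4,0,0,0,36],[0,0,0.2,0,0,0,36],[0,0,0.1,0,0,0,36],[0,0,0.05,0,0,0,36],[0,0,0,0,0,0,36]]}' |sed -n 2p
python3 -m creep '{"steps":[[0,0,0.01,0,0,0,36],[0,0,0,0,0,0,36],[0,0,0,0,0,0,36]]}'
python3 - <<'E'
from h import *
go(.6548,-.0664,.0567,99.3)
E
```

```text
eef_pos: [0.5036, -0.361, 0.1782]
eef_pos: [0.5771, -0.2167, 0.1755]
eef_pos: [0.652, -0.0689, 0.1756]
eef_pos: [0.655, -0.0688, 0.0953]
eef_pos: [0.6557, -0.0667, 0.0593]
clock: 58.7
eef_pos: [0.6556, -0.0664, 0.0586]
eef_rot: [0.648, 0.762, 0.0, 0.0]
contact_force: [0.2, 0.3, -1.7]
width: 0.49
grip_force: 15.0
turn [ 0.006  0.002 -0.004] shift [ 0.002 -0.016  0.037] pos [ 0.6556 -0.0664  0.0586] clk 58.7
```

```bash
python3 -m creep '{"steps":[[0,-0.02,0.01,0,0,0,36],[0,0,0.01,0,0,0,36],[0,0,0.01,0,0,0,36],[0,0,0,0,0,0,36],[0,0,0,0,0,0,36]]}' | grep -E "pos|contact"
python3 -m creep '{"steps":[[0,0,0.01,0,0,0,36],[0,0,0,0,0,0,36],[0,0,0,0,0,0,36]]}' | grep -E "pos|contact"
```

```text
eef_pos: [0.6544, -0.0666, 0.0566]
contact_force: [-0.2, 1.0, 0.6]
eef_pos: [0.6544, -0.0666, 0.0566]
contact_force: [-3.6, -0.4, 5.6]
```

```bash
python3 -m creep '{"steps":[[0,0,-0.01,0,0,0,50],[0,0,0,0,0,0,65],[0,0,0,0,0,0,75],[0,0,0,0,0,0,75],[0,0,-0.3,0,0,0,75]]}' | grep -E "pos|width"
python3 -m creep '{"steps":[[0,0,-0.6,0,0,0,80],[0,0,-0.6,0,0,0,80],[0,0,-0.6,0,0,0,80],[0,0,0,0,0,0,80],[0,0,0,0,0,0,80]]}' | grep -E "pos|width"
for i in 1 2 3; do python3 -m creep '{"steps":[[0,0,0,0,0,1,87],[0,0,0,0,0,1,87],[0,0,0,0,0,1,87],[0,0,0,0,0,1,87],[0,0,0,0,0,1,87]]}' |sed -n 2,3p; done
python3 - <<'E'
from h import *
go(.4396,-.2949,.0556,9.3)
E
```

```text
eef_pos: [0.6529, -0.0666, 0.07]
width: 0.819
eef_pos: [0.6549, -0.0665, 0.1631]
width: 0.919
eef_pos: [0.6536, -0.0666, 0.1604]
eef_rot: [0.824, 0.567, -0.001, -0.001]
eef_pos: [0.6536, -0.0666, 0.1604]
eef_rot: [0.943, 0.334, -0.001, -0.0]
eef_pos: [0.6536, -0.0666, 0.1604]
eef_rot: [0.997, 0.079, -0.001, -0.0]
turn [-0.006  0.019 -0.046] shift [-4.962  3.814  2.096] pos [ 0.6536 -0.0666  0.1604] clk 62.0
```

```bash
python3 -m creep '{"steps":[[-0.2,0.15,0,0,0,0,87],[-0.55,0.42,0,0,0,0,87],[-0.55,0.42,0,0,0,0,87],[-0.55,0.42,0,0,0,0,87],[-0.55,0.42,0,0,0,0,87]]}' |sed -n 2p
python3 -m creep '{"steps":[[-0.55,0.42,0,0,0,0,87],[-0.55,0.42,0,0,0,0,87],[-0.55,0.42,0,0,0,0,87],[-0.55,0.42,0,0,0,0,87],[-0.26,0.2,0,0,0,0,87]]}' |sed -n 2p
python3 -m creep '{"steps":[[-0.1,0.1,0,0,0,-0.05,87],[0,0,0,0,0,0,87],[0,0,0,0,0,0,87],[0,0,0,0,0,0,87]]}' |sed -n 2p
python3 - <<'E'
from h import *
go(.4396,-.2949,.0556,9.3)
E
```

```text
eef_pos: [0.5484, -0.1778, 0.1609]
eef_pos: [0.4405, -0.2918, 0.1609]
eef_pos: [0.4411, -0.2933, 0.1615]
turn [-0.004 -0.002  0.071] shift [-0.035  0.026  2.117] pos [ 0.4411 -0.2933  0.1615] clk 63.4
```

```bash
python3 -m creep '{"steps":[[-0.03,0.03,0.3,0,0,0.05,87],[0,0,0.5,0,0,0,87],[0,0,0.6,0,0,0,87],[0,0,0.5,0,0,0,87],[0,0,0.2,0,0,0,87]]}' |sed -n 2,3p
python3 -m creep '{"steps":[[0,0,0,0,0,0,60],[0,0,0,0,0,0,36],[0,0,0,0,0,0,36],[0,0,0,0,0,0,36],[0,0,0,0,0,0,36]]}' 15 |sed -n 2,3p
python3 -m creep '{"steps":[[0,0,0,0,0,0,36],[0,0,0,0,0,0,36]]}' 15
python3 - <<'E'
from h import *
go(.5869,-.0174,.0556,9.46)
E
```

```text
eef_pos: [0.4384, -0.2945, 0.0542]
eef_rot: [0.997, 0.082, -0.001, -0.001]
eef_pos: [0.4395, -0.2966, 0.0573]
eef_rot: [0.997, 0.081, 0.0, 0.0]
clock: 64.6
eef_pos: [0.4391, -0.2963, 0.0568]
eef_rot: [0.997, 0.081, 0.0, 0.0]
contact_force: [0.8, -0.0, 1.3]
width: 0.485
grip_force: 14.9
turn [ 0.002 -0.002 -0.032] shift [ 3.832 -5.016  0.023] pos [ 0.4391 -0.2963  0.0568] clk 64.6
```

```bash
python3 -m creep '{"steps":[[0,0,-0.2,0,0,0,36],[0,0,-0.4,0,0,0,36],[0,0,-0.6,0,0,0,36],[0,0,-0.6,0,0,0,36],[0,0,-0.6,0,0,-0.03,36]]}' |sed -n 2p
python3 -m creep '{"steps":[[0.2,-0.25,0,0,0,0,36],[0.4,-0.5,0,0,0,0,36],[0.5,-0.7,0,0,0,0,36],[0.6,-0.8,0,0,0,0,36],[0.6,-0.8,0,0,0,0,36]]}' |sed -n 2p
python3 -m creep '{"steps":[[0.6,-0.8,0,0,0,0,36],[0.5,-0.7,0,0,0,0,36],[0.3,-0.36,0,0,0,0,36],[0.12,-0.1,0,0,0,0,36],[0,0,0,0,0,0,36]]}' |sed -n 2p
python3 -m creep '{"steps":[[0,0,0.4,0,0,0,36],[0,0,0.6,0,0,0,36],[0,0,0.6,0,0,0,36],[0,0,0.4,0,0,0,36],[0,0,0.2,0,0,0,36]]}' |sed -n 2p
python3 -m creep '{"steps":[[0,0,0.1,0,0,0,36],[0,0,0.05,0,0,0,36],[0,0,0.01,0,0,0,36],[0,0,0,0,0,0,36],[0,0,0,0,0,0,36]]}'
python3 - <<'E'
from h import *
go(.5864,-.0174,.0568,9.46)
E
```

```text
eef_pos: [0.4389, -0.296, 0.1783]
eef_pos: [0.5279, -0.1256, 0.1774]
eef_pos: [0.5865, -0.0171, 0.1767]
eef_pos: [0.5846, -0.0203, 0.0647]
clock: 67.1
eef_pos: [0.5868, -0.0178, 0.0593]
eef_rot: [0.997, 0.082, 0.001, 0.0]
contact_force: [-0.7, -0.2, -0.6]
width: 0.48
grip_force: 14.9
turn [ 0.003 -0.01  -0.001] shift [-0.006 -0.009  0.05 ] pos [ 0.5868 -0.0178  0.0593] clk 67.1
```

```bash
python3 -m creep '{"steps":[[-0.01,-0.01,0.02,0,0,0,36],[0,0,0.01,0,0,0,36],[0,0,0.01,0,0,0,36],[0,0,0,0,0,0,36],[0,0,0,0,0,0,36]]}' | grep -E "pos|contact"
python3 -m creep '{"steps":[[0,0,0.01,0,0,0,36],[0,0,0,0,0,0,36],[0,0,0,0,0,0,36]]}' | grep -E "pos|contact"
```

```text
eef_pos: [0.5859, -0.0172, 0.0568]
contact_force: [-1.6, 0.8, 3.2]
eef_pos: [0.586, -0.017, 0.0566]
contact_force: [-2.6, 1.1, 6.1]
```

```bash
python3 -m creep '{"steps":[[0,0,-0.01,0,0,0,50],[0,0,0,0,0,0,65],[0,0,0,0,0,0,80],[0,0,0,0,0,0,87],[0,0,-0.3,0,0,0,87]]}' | grep -E "pos|width"
python3 -m creep '{"steps":[[0,0,-0.6,0,0,0,87],[0,0,-0.7,0,0,0,87],[0,0,-0.7,0,0,0,87],[0,0,-0.7,0,0,0.43,87],[0,0,-0.47,0,0,0,87]]}' | grep -E "pos|width"
python3 -m creep '{"steps":[[0.3,0.04,0,0,0,0,87],[0.6,0.08,0,0,0,0,87],[0.3,0.04,0,0,0,0,87],[0,0,0,0,0,0,87],[0,0,0,0,0,0,87]]}' | grep -E "pos"
python3 - <<'E'
from h import *
go(.6473,-.0175,.2306,6.9)
E
```

```text
eef_pos: [0.5843, -0.0175, 0.0702]
width: 0.85
eef_pos: [0.5864, -0.017, 0.2342]
width: 0.995
eef_pos: [0.6459, -0.0178, 0.2305]
turn [-0.005  0.002 -0.001] shift [ 0.029 -0.003 -0.002] pos [ 0.6459 -0.0178  0.2305] clk 69.4
```

```bash
python3 -m creep '{"steps":[[0.03,0,0,0,0,0,87],[0,0,0,0,0,0,87],[0,0,0,0,0,0,87]]}' | grep -E "pos"
python3 - <<'E'
from h import *
b,p=snap("wrist","w_end");a=cv2.imread("pics/w_org.png");q=dict(np.load("w_org.npz"))
def sh(a,b,r):
    y0,y1,x0,x1=r;T=a[y0:y1,x0:x1];m=cv2.matchTemplate(b[y0-12:y1+12,x0-12:x1+12],T,cv2.TM_CCOEFF_NORMED)
    _,v,_,(i,j)=cv2.minMaxLoc(m)
    o=lambda l,c,r:(l-r)/(2*(l-2*c+r)) if 0 else .5*(l-r)/(l-2*c+r)
    di=o(m[j,i-1],m[j,i],m[j,i+1]) if 0<i<m.shape[1]-1 else 0;dj=o(m[j-1,i],m[j,i],m[j+1,i]) if 0<j<m.shape[0]-1 else 0
    return np.array([i-12+di,j-12+dj]),round(float(v),3)
R_=dict(can=(165,210,157,207,.107),amber=(150,200,283,333,.107),sq=(196,262,228,273,.106),tin=(196,234,178,216,.023),jar=(200,232,292,324,.034))
for n,(y0,y1,x0,x1,z) in R_.items():
    d,v=sh(a,b,(y0,y1,x0,x1));c=np.array([(x0+x1)/2,(y0+y1)/2]);w0=ray([c],q,z)[0];w1=ray([c+d],p,z)[0]
    print(n,d.round(2),v,"moved mm",((w1-w0)[:2]*1000).round(1))
E
```

```text
eef_pos: [0.6474, -0.018, 0.2305]
can [-0.23 -0.76] 0.956 moved mm [0.5 0. ]
amber [-0.18  0.65] 0.976 moved mm [-0.1  0. ]
sq [-2.13  0.42] 0.964 moved mm [-0.4  1.5]
tin [-0.4  -0.56] 0.941 moved mm [0.5 0. ]
jar [-0.39  0.57] 0.964 moved mm [-0. -0.]
```

```bash
python3 -c "
from bench import robot
print(robot.sign_off())"
```

```text
the job is handed in; nothing more can be done
None
```

The job is handed in at about 70 s: the cast is seated on the lower plate, measured within about 1 mm of centre, and the containers are back within about 1.5 mm of their start spots (square bottle the furthest off), but I viewed 16 pictures against the limit of 14.

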